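# Mix a batch of craft beads and tidy up

## Task

Make up a mixed batch of beads for the craft table: put every coloured bead from the open drawer into the bowl with the plain ones, then take the stirring rod from its stand and, with its tip down near the bowl's floor and pushing the beads along, stir them round anticlockwise (seen from above) for at least three full turns, about 4 to 5 cm out from the middle of the bowl. Then hang the rod back, down through the same eyelet until its collar rests on it, push the drawer fully home past its catch, and see that all the beads are still in the bowl. Leave the other things on the table where they are.

Things in the scene. Friction and masses are not known exactly. Their poses are not given: they have to be found in the camera images.
- bowl: blue ceramic mixing bowl, held fast to the table by a black suction foot; origin at the centre of its underside, axes parallel to the table's (x away from the robot, y to its left, z up). Inner floor 6 mm above the origin, flaring walls 5 mm thick, inner radius 66 mm at the floor and 99 mm at the rim; smooth glaze, rim 80 mm above the table. It stands on the left or on the right.
- drawer (a joint): how far the upper drawer of the fixed wooden desktop cabinet (two drawers, 280 mm deep, 260 wide, 165 high; the lower one is shut and does not open) stands open, m: 0 is fully home, stop at 0.185. It moves with about 2 N; over the last 13 mm a sprung roller catch must be overcome (about 6 N in all), and once past its crest at 5 mm it snaps home to 0 and holds the drawer.
- drawer_floor (a point): middle of the inner floor of the open drawer's front compartment, 93 mm above the table; x axis into the cabinet, y along the drawer front, z up. Compartment 128 mm long (x), 218 wide (y); sides and rear divider stand only 16 mm above this floor, front panel 59 mm. It lies wholly in front of the cabinet, whose top is 72 mm above this floor.
- drawer_front (a point): point on the outer face of the upper drawer's wooden front panel, over the middle of its width, 132 mm above the table; x axis into the cabinet (the way to push). The panel is 256 mm wide and spans 86 to 152 mm above the table; a steel knob of 24 mm diameter stands out 22 mm at the panel's middle, 119 mm above the table
- rod: wooden stirring rod, 180 mm long, about 60 g; origin at the centre of its lower tip, z along it to the handle end. Round shaft 13 mm diameter with a chamfered tip, a collar 32 mm diameter from 80 to 89 mm above the tip, above it a square handle, 18 x 18 mm, its faces square to the rod's x and y. At the start it hangs upright in the eyelet by its collar, the tip 15 mm above the table.
- rod_tip (a point): centre of the rod's lower tip
- rod_grip (a point): point on the rod's axis in the handle, 125 mm above the tip (55 mm below the handle's end), a good place to grip it, firmly
- stand: fixed steel stirrer stand: dark base 170 x 110 x 8 mm, post 99 mm high, an eyelet on an arm at its -x side and a red brush hung at its +x side (48 mm behind the post, its top 152 mm above the table; it stays there). Origin at the centre of the underside. It stands on the other side from the bowl.
- eyelet (a point): centre of the upper face of the stand's free eyelet, a flat steel ring with its axis upright, 22 mm inside and 34 mm outside diameter, 6 mm thick, upper face 95 mm above the table, 48 mm from the post
- bead0: red wooden bead, a bevelled octagonal prism 30 mm over the flats (32 over the corners; a corner lies on its x axis) and 30 mm high, bored through, smoothly lacquered, 18 g; origin at its centre, z along the bore. Stands in the drawer's front compartment at the start; absent in some starts (None).
- bead1: blue wooden bead, a bevelled octagonal prism 30 mm over the flats (32 over the corners; a corner lies on its x axis) and 30 mm high, bored through, smoothly lacquered, 18 g; origin at its centre, z along the bore. Stands in the drawer's front compartment at the start; absent in some starts (None).
- bead2: yellow wooden bead, a bevelled octagonal prism 30 mm over the flats (32 over the corners; a corner lies on its x axis) and 30 mm high, bored through, smoothly lacquered, 18 g; origin at its centre, z along the bore. Stands in the drawer's front compartment at the start; absent in some starts (None).
- bead3: green wooden bead, a bevelled octagonal prism 30 mm over the flats (32 over the corners; a corner lies on its x axis) and 30 mm high, bored through, smoothly lacquered, 18 g; origin at its centre, z along the bore. Stands in the drawer's front compartment at the start; absent in some starts (None).
- bead4: orange wooden bead, a bevelled octagonal prism 30 mm over the flats (32 over the corners; a corner lies on its x axis) and 30 mm high, bored through, smoothly lacquered, 18 g; origin at its centre, z along the bore. Stands in the drawer's front compartment at the start; absent in some starts (None).
- plain0: plain pale wooden bead, a bevelled octagonal prism 30 mm over the flats (32 over the corners; a corner lies on its x axis) and 30 mm high, bored through, smoothly lacquered, 18 g; origin at its centre, z along the bore. Lies in the bowl from the start.
- plain1: plain pale wooden bead, a bevelled octagonal prism 30 mm over the flats (32 over the corners; a corner lies on its x axis) and 30 mm high, bored through, smoothly lacquered, 18 g; origin at its centre, z along the bore. Lies in the bowl from the start.
- spray: pink spray bottle 44 mm diameter, 135 mm high, bystander; origin at its underside
- glue: white glue jar with yellow lid, 56 mm diameter, 75 mm high, bystander; origin at its underside
- tape: roll of tape, 90 mm diameter, 20 mm high, lying flat, bystander; origin at its underside
- disc: wooden disc, 72 mm diameter, 18 mm high, lying flat, bystander; origin at its underside
There are look-alikes about, which are no part of the job. Of the things that look like the bead3, the smaller one is meant. Several things have the shape of the bead2; the one meant has the colours described above.

How it is judged:
On the way, in this order (a step that is already met when the one before it is completed fails the run):
1. every coloured bead lies in the bowl, let go (horizontal distance between each of bead0, bead1, bead2, bead3, bead4 and bowl below 0.092 m and z of bead0 in the frame of bowl between 0 and 0.075 m and contact force between the fingers and bead0 below 0.2 N and linear speed of each of bead0, bead1, bead2, bead3, bead4 below 0.05 m/s and z of bead1 in the frame of bowl between 0 and 0.075 m and contact force between the fingers and bead1 below 0.2 N and z of bead2 in the frame of bowl between 0 and 0.075 m and contact force between the fingers and bead2 below 0.2 N and z of bead3 in the frame of bowl between 0 and 0.075 m and contact force between the fingers and bead3 below 0.2 N and z of bead4 in the frame of bowl between 0 and 0.075 m and contact force between the fingers and bead4 below 0.2 N), for 0.2 s.
2. stirring anticlockwise, the rod's tip low in the bowl and pushing beads: passes the far side (1 of 9) (x of rod_tip in the frame of bowl above 0.022 m and y of rod_tip in the frame of bowl between -0.022 and 0.022 m and horizontal distance between rod_tip and bowl below 0.092 m and z of rod_tip in the frame of bowl below 0.03 m and linear speed of any of bead0, bead1, bead2, bead3, bead4, plain0, plain1 above 0.01 m/s), for 0.02 s.
3. stirring anticlockwise, the rod's tip low in the bowl and pushing beads: passes the left side (2 of 9) (y of rod_tip in the frame of bowl above 0.022 m and x of rod_tip in the frame of bowl between -0.022 and 0.022 m and horizontal distance between rod_tip and bowl below 0.092 m and z of rod_tip in the frame of bowl below 0.03 m and linear speed of any of bead0, bead1, bead2, bead3, bead4, plain0, plain1 above 0.01 m/s), for 0.02 s.
4. stirring anticlockwise, the rod's tip low in the bowl and pushing beads: passes the near side (3 of 9) (x of rod_tip in the frame of bowl below -0.022 m and y of rod_tip in the frame of bowl between -0.022 and 0.022 m and horizontal distance between rod_tip and bowl below 0.092 m and z of rod_tip in the frame of bowl below 0.03 m and linear speed of any of bead0, bead1, bead2, bead3, bead4, plain0, plain1 above 0.01 m/s), for 0.02 s.
5. stirring anticlockwise, the rod's tip low in the bowl and pushing beads: passes the right side (4 of 9) (y of rod_tip in the frame of bowl below -0.022 m and x of rod_tip in the frame of bowl between -0.022 and 0.022 m and horizontal distance between rod_tip and bowl below 0.092 m and z of rod_tip in the frame of bowl below 0.03 m and linear speed of any of bead0, bead1, bead2, bead3, bead4, plain0, plain1 above 0.01 m/s), for 0.02 s.
6. stirring anticlockwise, the rod's tip low in the bowl and pushing beads: passes the far side (5 of 9) (all of step 2), for 0.02 s.
7. stirring anticlockwise, the rod's tip low in the bowl and pushing beads: passes the left side (6 of 9) (all of step 3), for 0.02 s.
8. stirring anticlockwise, the rod's tip low in the bowl and pushing beads: passes the near side (7 of 9) (all of step 4), for 0.02 s.
9. stirring anticlockwise, the rod's tip low in the bowl and pushing beads: passes the right side (8 of 9) (all of step 5), for 0.02 s.
10. stirring anticlockwise, the rod's tip low in the bowl and pushing beads: passes the far side (9 of 9) (all of step 6), for 0.02 s.
At the end, for the whole second after the job is handed in: All beads lie in the bowl (centre within 92 mm of its axis, less than 75 mm above its underside); drawer less than 3 mm open; rod at rest, upright within 0.15 rad, hung by its collar in the eyelet (tip within 10 mm of the eyelet's axis, 73 to 89 mm below its upper face) (horizontal distance between each of bead0, bead1, bead2, bead3, bead4, plain0, plain1 and bowl below 0.092 m and z of bead0 in the frame of bowl between 0 and 0.075 m and z of bead1 in the frame of bowl between 0 and 0.075 m and z of bead2 in the frame of bowl between 0 and 0.075 m and z of bead3 in the frame of bowl between 0 and 0.075 m and z of bead4 in the frame of bowl between 0 and 0.075 m and z of plain0 in the frame of bowl between 0 and 0.075 m and z of plain1 in the frame of bowl between 0 and 0.075 m and value of joint drawer below 0.003 m and horizontal distance between rod and eyelet below 0.01 m and z of rod in the frame of eyelet between -0.089 and -0.073 m and angle between rod's own z axis and vertical below 0.15 rad and linear speed of rod below 0.03 m/s); the robot touches nothing.
It fails at once if a bystander (spray bottle, glue jar, tape, disc) is moved more than 25 mm or tipped over (distance of any of spray, glue, tape, disc from where it was at the start of the episode above 0.025 m or angle between any of spray, glue, tape, disc's own z axis and vertical above 0.5 rad).
Of bead0, bead1, bead2, bead3, bead4 only 3 to 5 are there at a start; the rules pass over those that are not, and their reading is None.
At some moment in a run one of bead0, bead1, bead2, bead3, bead4 may be knocked a few centimetres aside while the robot is not near it.
It also fails if it takes over 210 s, if anything falls off the work surface, if the arm or the gripper's body presses on something with over 40 N, if the wrist force passes 120 N, or if a joint passes its speed limit or range.

## Robot

A 6-joint arm with a two-finger parallel gripper is mounted at the origin on the work surface. World frame = base frame: x ahead of the robot, y to its left, z up, the work surface at z = 0. Lengths are in m, angles in rad, forces in N, time in s.
With the tool pointing down it reaches from about 0.375 to 0.975 m from the base axis. Payload 3.8 kg.
Tool frame: the origin (TCP) lies between the finger pads; the fingertips stand 8 mm ahead of it and the grasp point (between the pads) lies 11 mm behind it (tcp_to_tips is the distance from the TCP to the fingertips, in m); z points along the fingers, y is the line along which they close (so a half turn about z gives the same grasp; the last joint's range is limited). The gripper opens to 85 mm and grips with 20 to 120 N. Pads are 22 mm wide; open, the fingers measure 114 mm over their backs; the gripper's body (76 mm by 85 mm) begins 54 mm behind the grasp point. The pads swing forward as they close: fully open they stand 13 mm farther back than shut.
Start: joints at [-1.299, 0.264, 1.604, -0, 1.274, -0.037], TCP at [0.205, -0.643, 0.239] pointing down, gripper open.
Joint ranges: [-2.63, 2.63], [-0.94, 2.18], [0.31, 2.57], [-1.31, 4.45], [0, 2.66], [-2.55, 2.55]. Speed limits (rad/s): [2.57, 2.57, 3.14, 3.14, 3.14, 3.14].

## Interface

Orientations are given as a rotation vector (axis times angle).
In Python, from workcell import * gives the robot as it stands.
- The arm moves only by the tool move_arm, never from a script. Its argument "series" is one flat list of numbers, 7 for each row, row after row: the finger opening in cm, from 0 to 8.54, then the shift along the tool's x, y, z in cm, then the turn, a rotation vector about the tool's x, y, z in degrees. A call has 1 to 5 rows; each row shifts and turns the commanded pose from where the row before left it, along the tool's axes as they then stand; what a row does not reach is not made up. A row lasts 1/8 s, in which the tool goes at most 62.5 mm and 10.7 degrees, less where a joint would pass 70% of its speed; a pose out of reach is approached as far as the arm can. A call is refused whole if a number of a shift passes 6.25 or a number of a turn 10.7, either way. A call with a gripper value outside its range is refused whole. The fingers move at their own pace and stop on an object; "grip_force" is the grip in N (left out, the last holds). Time passes only in rows, so rows that do not move let the fingers close. It gives the time, the measured TCP pose, the force, the opening and the grip force at its end, in the units of the state.
- read_state(): the state, without advancing time (a new reading comes with each control period).
- read_camera(name): name is "scene" or "side" or "wrist"; returns the picture (480x640x3 uint8, red, green, blue); there is no depth.
- calibration(name): a dict with "camera_matrix" (3x3 intrinsics, pixels), "rvec" (rotation vector, rad) and "tvec" (3), from world to camera coordinates, as OpenCV has them. Camera axes: x right, y down, z forward; pixel columns grow to the right and rows downward; lengths in m; the calibration is good to about 2 mm. A picture is of the moment at which its call begins: read the wrist's pose just before it. calibration takes no time and is no camera call; for the wrist camera it gives the pose at the moment of the call.
- finish_job(): hands the job in; it is judged then, once.
The state is a dict: "time": time; "q": joint angles; "joint_vel": joint speeds; "joint_torque": joint torques, N m; "tool_pos": TCP position; "tcp_rot": TCP orientation; "wrist_force": force on the tool from outside, world axes, zero at the start; "torque": the same for the moment, N m; "width": opening from 0.0 (shut) to 1.0 (fully open); "grip_force": force on a finger pad.
Only numpy, scipy, OpenCV 4.12 (cv2) and the standard library are available. Lean on these libraries where they do the work, as an engineer would, in place of code of your own. Each camera call takes 0.05 s, during which the arm holds its last target. There are 200 camera calls.

## Working session

There is one attempt and no reset: what is moved stays moved. The work goes in short steps, Python scripts to look and compute and a tool call to move; the robot and the scene stay as the last step left them, time stands still between calls to the robot, and variables do not carry over. Pictures are saved under pics/ and viewed, at most 14 in all, crops included, and the job is handed in when it is done.

Besides the shell and the picture viewer there is one more tool, called after "Emit:" by a JSON object that holds its "name" and its "arguments", one argument or row to a line. move_arm: Moves the arm, as the interface text tells. Its arguments: {"type":"object","properties":{"series":{"type":"array"},"grip_force":{"type":"number"}},"required":["series"]}

```bash
ls; mkdir -p pics; python3 - <<'E'
from workcell import *
import cv2
s=read_state();print(s)
for n in ("scene","side","wrist"):
    c=calibration(n);print(n,c)
    cv2.imwrite(f"pics/{n}0.png",read_camera(n)[:,:,::-1])
E
```

```text
pics
{'time': 0.0, 'q': array([-1.29892164e+00,  2.64774837e-01,  1.60536619e+00,  8.43006795e-06,
        1.27370906e+00, -3.68725560e-02]), 'joint_vel': array([-8.36387289e-05,  7.67013669e-04,  6.59372641e-04,  1.81622327e-03,
       -3.17851394e-04,  1.03682040e-03]), 'joint_torque': array([ 6.40634371e-04, -5.15105760e+01, -3.67317688e+01, -2.12024923e-05,
        1.27482330e-02, -2.43419390e-05]), 'tool_pos': array([ 0.20493619, -0.64239006,  0.23795162]), 'tcp_rot': array([-3.10201739e+00, -4.82706352e-01,  4.02837823e-04]), 'wrist_force': array([ 1.34324493, -0.48840551, -0.01697365]), 'torque': array([0.03407898, 0.01779858, 0.00255048]), 'grip_force': 0.0, 'width': 1.0006776334848522}
scene {'camera_matrix': array([[474.21955345,   0.        , 314.31924178],
       [  0.        , 474.21955345, 241.67294854],
       [  0.        ,   0.        ,   1.        ]]), 'rvec': array([ 2.4793443 ,  0.75617542, -0.21123164]), 'tvec': array([-0.46676829, -0.18764086,  1.15717238])}
side {'camera_matrix': array([[472.50361573,   0.        , 318.54658533],
       [  0.        , 472.50361573, 240.55739996],
       [  0.        ,   0.        ,   1.        ]]), 'rvec': array([ 0.88370447, -2.5198983 ,  1.03979773]), 'tvec': array([0.44919604, 0.3101779 , 0.84967142])}
wrist {'camera_matrix': array([[373.3875407 ,   0.        , 318.4808817 ],
       [  0.        , 373.3875407 , 240.09162649],
       [  0.        ,   0.        ,   1.        ]]), 'rvec': array([-2.32576278,  1.69905596,  0.26831782]), 'tvec': array([-0.67522344, -0.04012293,  0.38110894])}
```

View pics/scene0.png

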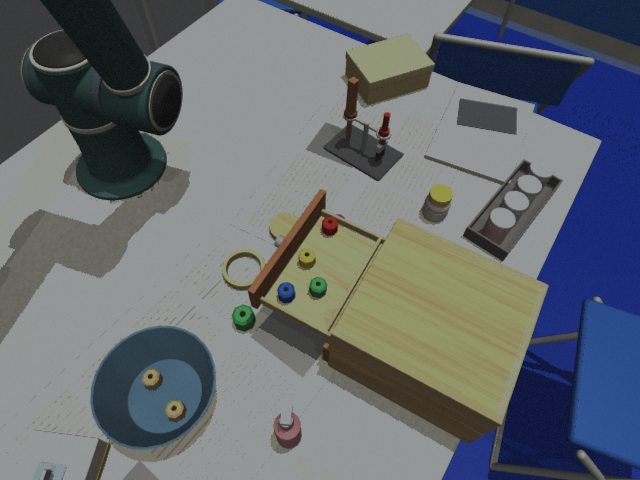

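View pics/side0.png

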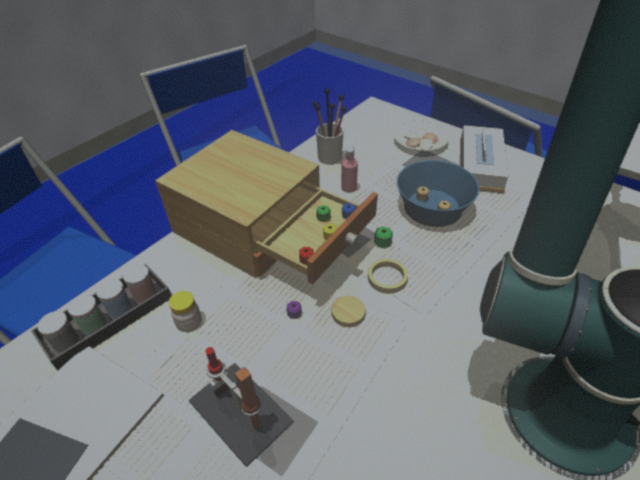

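Candidates in the scene view: red (330,226), yellow (307,257), blue (286,292) and green (318,287) are in the drawer. The look-alikes are a larger green one on the table at (243,317) and a purple one on the table at (340,218). No orange bead is visible. The bowl at (155,388) is on the left, with plain beads at (151,378) and (175,409). The rod is at (350,105), hanging on the stand's near side, with the red brush behind it.

```bash
cat > h.py <<'E'
from workcell import *
import numpy as np, cv2
from scipy.spatial.transform import Rotation as R
from scipy.optimize import least_squares
def rays(c,px):
    px=np.atleast_2d(np.array(px,float)); Rm=cv2.Rodrigues(c["rvec"])[0]
    d=np.c_[px,np.ones(len(px))]@np.linalg.inv(c["camera_matrix"]).T@Rm
    return -Rm.T@np.ravel(c["tvec"]),d
def plane(c,px,z):
    o,d=rays(c,px); return o+d*((z-o[2])/d[:,2])[:,None]
def tri(c1,p1,c2,p2):
    A=[];b=[]
    for c,p in((c1,p1),(c2,p2)):
        o,d=rays(c,p);d=d[0]/np.linalg.norm(d[0]);P=np.eye(3)-np.outer(d,d);A.append(P);b.append(P@o)
    return np.linalg.lstsq(np.vstack(A),np.hstack(b),rcond=None)[0]
def proj(c,X): return cv2.projectPoints(np.atleast_2d(np.array(X,float)),c["rvec"],c["tvec"],c["camera_matrix"],None)[0][:,0]
HUE=dict(red=[(0,4),(174,180)],orange=[(8,17)],yellow=[(24,33)],green=[(50,75)],blue=[(106,125)],purple=[(126,150)])
def blobs(img,col,smin=150,vmin=50,amin=25):
    h=cv2.cvtColor(img,cv2.COLOR_RGB2HSV);m=0
    for a,b in HUE[col]: m=m|cv2.inRange(h,(a,smin,vmin),(b,255,255))
    n,l,st,ce=cv2.connectedComponentsWithStats(m)
    return [(tuple(np.round(ce[i],1)),int(st[i,4]),tuple(st[i,:4])) for i in range(1,n) if st[i,4]>=amin]
def snap(n,name=None):
    c=calibration(n);im=read_camera(n)
    if name: cv2.imwrite(f"pics/{name}.png",im[:,:,::-1])
    return c,im
def circ(P,r):
    f=lambda v:np.hypot(P[:,0]-v[0],P[:,1]-v[1])-r
    s=least_squares(f,P[:,:2].mean(0),loss='soft_l1',f_scale=.002);return s.x,np.sqrt(np.mean(f(s.x)**2))
def go(x,y,z,yaw=None,tilt=0):
    """shift in tool axes (cm) and turn (deg) from now to target, tool down, yaw=angle of tool x axis"""
    s=read_state();Rt=R.from_rotvec(s["tcp_rot"]);d=Rt.inv().apply(np.array([x,y,z])-s["tool_pos"])*100
    t=np.zeros(3);a=np.degrees(np.arctan2(*Rt.as_matrix()[[1,0],0]))
    if yaw is not None: t=(Rt.inv()*R.from_euler('z',yaw,degrees=True)*R.from_euler('x',180,degrees=True)).as_rotvec(degrees=True)
    print("shift cm",d.round(2),"turn",t.round(1),"yaw now",a.round(1),"t",round(s["time"],2))
E
python3 - <<'E'
from h import *
sc,si=calibration("scene"),calibration("side")
A=cv2.imread("pics/scene0.png")[:,:,::-1].copy();B=cv2.imread("pics/side0.png")[:,:,::-1].copy()
for col in("red","yellow","green","blue"):
    print(col,[b for b in blobs(A,col) if b[1]<900],[b for b in blobs(B,col) if b[1]<900])
for n,p,z in[("red",(330,226),.11),("yel",(307,257),.11),("blue",(286,292),.11),("green",(318,287),.11),("biggreen",(243,317),.02),("purple",(340,218),.015),("plainA",(151,378),.03),("plainB",(175,409),.03),("panelR",(324,194),.152),("panelL",(254,294),.152),("cabtopnearR",(397,224),.165),("cabNearL",(332,330),.165),("rodtop",(352,81),.195),("spray",(288,425),.05),("glue",(440,190),.075),("tape",(243,269),.01)]:
    print(n,plane(sc,p,z)[0].round(3))
print("rodtop side",plane(si,(245,372),.195).round(3))
rim=[(94,383),(155,329),(213,385),(208,409),(178,441),(150,444),(110,428),(180,335),(120,340)]
print(circ(plane(sc,rim,.08),.104))
E
```

```text
red [((np.float64(386.5), np.float64(115.3)), 25, (np.int32(384), np.int32(113), np.int32(6), np.int32(6))), ((np.float64(384.0), np.float64(130.9)), 44, (np.int32(380), np.int32(127), np.int32(9), np.int32(8))), ((np.float64(329.5), np.float64(225.3)), 219, (np.int32(322), np.int32(216), np.int32(16), np.int32(20)))] [((np.float64(305.6), np.float64(252.4)), 88, (np.int32(300), np.int32(248), np.int32(13), np.int32(10))), ((np.float64(209.3), np.float64(350.7)), 28, (np.int32(207), np.int32(348), np.int32(6), np.int32(6))), ((np.float64(213.1), np.float64(367.9)), 29, (np.int32(209), np.int32(364), np.int32(12), np.int32(7)))]
yellow [] [((np.float64(173.1), np.float64(300.9)), 35, (np.int32(170), np.int32(295), np.int32(7), np.int32(13)))]
green [] []
blue [((np.float64(279.0), np.float64(5.4)), 161, (np.int32(259), np.int32(0), np.int32(40), np.int32(12))), ((np.float64(339.4), np.float64(29.7)), 387, (np.int32(308), np.int32(15), np.int32(67), np.int32(29))), ((np.float64(437.5), np.float64(52.0)), 42, (np.int32(434), np.int32(41), np.int32(8), np.int32(24))), ((np.float64(285.5)
[... 477 characters left out ...]
1), np.int32(9), np.int32(22))), ((np.float64(627.5), np.float64(181.8)), 210, (np.int32(614), np.int32(175), np.int32(26), np.int32(16)))]
red [0.554 0.066 0.11 ]
yel [ 0.556 -0.017  0.11 ]
blue [ 0.566 -0.099  0.11 ]
green [ 0.608 -0.058  0.11 ]
biggreen [ 0.499 -0.156  0.02 ]
purple [0.528 0.153 0.015]
plainA [ 0.439 -0.343  0.03 ]
plainB [ 0.512 -0.359  0.03 ]
panelR [0.518 0.098 0.152]
panelL [ 0.537 -0.148  0.152]
cabtopnearR [0.672 0.106 0.165]
cabNearL [ 0.684 -0.133  0.165]
rodtop [0.416 0.364 0.195]
spray [ 0.692 -0.274  0.05 ]
glue [0.688 0.299 0.075]
tape [ 0.428 -0.068  0.01 ]
rodtop side [[0.416 0.368 0.195]]
(array([ 0.47209006, -0.34959719]), np.float64(0.007421130417586039))
```

```bash
python3 - <<'E'
import cv2,numpy as np
a=cv2.imread("pics/scene0.png")[185:335,225:385];b=cv2.imread("pics/side0.png")[340:450,170:310]
cv2.imwrite("pics/crop1.png",np.hstack([cv2.resize(a,(480,450),interpolation=2),cv2.resize(b,(310,450),interpolation=2)]))
E
```

```text
(no output)
```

View pics/crop1.png

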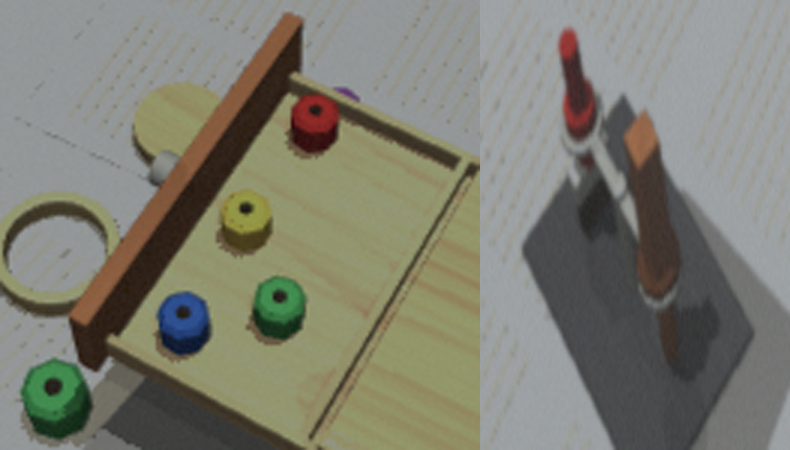

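The crop shows the drawer beads clearly: the green one inside is smaller than the table one, so it is the one meant. I'm moving the wrist over the drawer for precise positions.

```bash
python3 - <<'E'
from h import *
c=calibration("wrist");s=read_state();Rt=R.from_rotvec(s["tcp_rot"])
o,d=rays(c,[(320,240)]);print("cam in tool",Rt.inv().apply(o-s["tool_pos"]).round(3),"axis",Rt.inv().apply(d[0]).round(3));print(Rt.as_matrix().round(2))
go(.54,-.03,.33,-175); go(.54,-.03,.33,0)
E
```

```text
cam in tool [ 0.078  0.001 -0.136] axis [-0.305  0.004  0.952]
[[ 0.95  0.3  -0.  ]
 [ 0.3  -0.95  0.  ]
 [ 0.   -0.   -1.  ]]
shift cm [ 50.53 -48.19  -9.09] turn [  -0.    -0.2 -167.3] yaw now 17.7 t 0.15
shift cm [ 50.53 -48.19  -9.09] turn [-0.1  0.  17.7] yaw now 17.7 t 0.15
```

Emit:
{"name": "move_arm", "arguments": {
  "series": [8.5, 4.2, -4, -0.8, 0, 0, 0, 8.5, 4.2, -4, -0.8, 0, 0, 0, 8.5, 4.2, -4, -0.8, 0, 0, 0, 8.5, 4.2, -4, -0.8, 0, 0, 0, 8.5, 4.2, -4, -0.8, 0, 0, 0]
}}

```text
time: 0.78
tool_pos: [0.3449, -0.3869, 0.2793]
tcp_rot: [-3.104, -0.482, -0.0]
wrist_force: [1.6, 0.5, -0.1]
width: 0.998
grip_force: 0.0
```

Emit:
{"name": "move_arm", "arguments": {
  "series": [8.5, 4.2, -4, -0.8, 0, 0, 0, 8.5, 4.2, -4, -0.8, 0, 0, 0, 8.5, 4.2, -4, -0.8, 0, 0, 0, 8.5, 4.2, -4, -0.8, 0, 0, 0, 8.5, 4.2, -4, -0.8, 0, 0, 0]
}}

```text
time: 1.4
tool_pos: [0.4841, -0.1326, 0.3194]
tcp_rot: [3.104, 0.483, 0.0]
wrist_force: [0.8, -0.4, 0.3]
width: 0.999
grip_force: 0.0
```

Emit:
{"name": "move_arm", "arguments": {
  "series": [8.5, 4.2, -4, -0.8, 0, 0, 0, 8.5, 4.2, -4, -0.8, 0, 0, 7, 8.5, 0, 0, 0, 0, 0, 7, 8.5, 0, 0, 0, 0, 0, 0]
}}

```text
time: 1.9
tool_pos: [0.5394, -0.0318, 0.3348]
tcp_rot: [3.14, 0.106, -0.001]
wrist_force: [-1.0, -0.2, 0.0]
width: 0.993
grip_force: 0.0
```

```bash
python3 - <<'E'
from h import *
go(.54,-.03,.33,4)
c,im=snap("wrist","w1");np.savez("pics/w1.npz",**c)
for col in("red","orange","yellow","green","blue"):
    for b in blobs(im,col,120,40,150): print(col,b,plane(c,b[0],.115)[0].round(3))
E
```

```text
shift cm [ 0.07 -0.17  0.48] turn [ 0.   0.1 -0.1] yaw now 3.9 t 1.9
red ((np.float64(212.4), np.float64(183.7)), 797, (np.int32(196), np.int32(166), np.int32(33), np.int32(35))) [0.553 0.069 0.115]
orange ((np.float64(181.7), np.float64(34.3)), 194, (np.int32(136), np.int32(33), np.int32(98), np.int32(3))) [0.679 0.093 0.115]
orange ((np.float64(345.4), np.float64(33.1)), 434, (np.int32(235), np.int32(32), np.int32(225), np.int32(3))) [ 0.689 -0.046  0.115]
orange ((np.float64(300.9), np.float64(46.2)), 4173, (np.int32(181), np.int32(36), np.int32(242), np.int32(32))) [ 0.677 -0.009  0.115]
orange ((np.float64(360.1), np.float64(204.0)), 1232, (np.int32(266), np.int32(187), np.int32(146), np.int32(26))) [ 0.543 -0.073  0.115]
orange ((np.float64(572.1), np.float64(224.1)), 191, (np.int32(562), np.int32(214), np.int32(23), np.int32(28))) [ 0.537 -0.284  0.115]
orange ((np.float64(301.6), np.float64(233.4)), 4216, (np.int32(159), np.int32(226), np.int32(288), np.int32(17))) [ 0.51  -0.018  0.115]
orange ((np.float64(545.5), np.float64(275.8)), 231, (np.int32(534), np.int32(267), np.int32(28), np.int32(27))) [ 0.481 -0.272  0.115]
yellow ((np.float64(303.8), np.float64(185.5)), 839, (np.int32(288), np.int32(168), np.int32(33), np.int32(35))) [ 0.557 -0.018  0.115]
green ((np.float64(350.2), np.float64(132.1)), 880, (np.int32(333), np.int32(114), np.int32(36), np.int32(37))) [ 0.609 -0.058  0.115]
blue ((np.float64(389.5), np.float64(180.6)), 804, (np.int32(374), np.int32(164), np.int32(33), np.int32(34))) [ 0.568 -0.099  0.115]
```

View pics/w1.png

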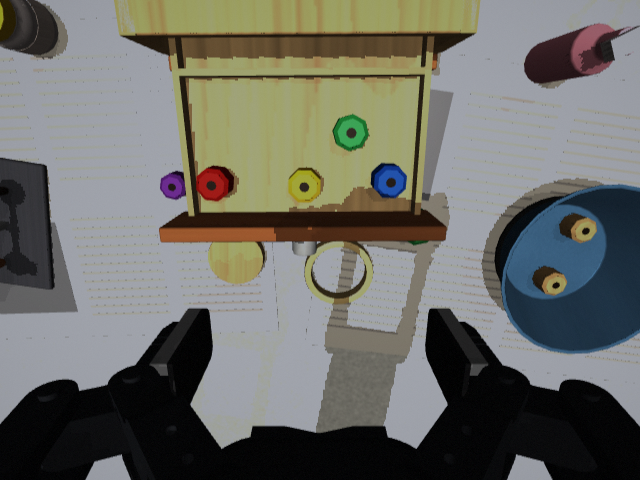

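The wrist view shows the bead bores at red (212,185), yellow (304,186), green (351,132) and blue (390,182). The drawer is square to the image, so it is yawed about 4°.

```bash
python3 - <<'E'
from h import *
c=dict(np.load("pics/w1.npz"))
Q=R.from_euler('z',-4.2,degrees=True)
for n,p,z in[("red",(211.5,185.5),.123),("yel",(304,186.5),.123),("green",(351,132),.123),("blue",(390.5,182),.123),
 ("sideLin185",(193,185),.109),("sideRin185",(417,185),.109),("panelIn",(305,211),.093),("panelTopL",(161,228),.152),("panelTopR",(446,227),.152),("panelTopL2",(161,238),.152),("divL",(188,77),.109),("divR",(424,75),.109),("cabL",(122,36),.165),("cabR",(478,34),.165),("knob",(304,250),.119)]:
    P=plane(c,p,z)[0];print(n,P.round(4),"cab frame",Q.apply(P).round(3))
go(.5535,.067,.18,4)
E
```

```text
red [0.553  0.0678 0.123 ] cab frame [0.556 0.027 0.123]
yel [ 0.5578 -0.0184  0.123 ] cab frame [ 0.555 -0.059  0.123]
green [ 0.6095 -0.0576  0.123 ] cab frame [ 0.604 -0.102  0.123]
blue [ 0.5675 -0.0985  0.123 ] cab frame [ 0.559 -0.14   0.123]
sideLin185 [0.5497 0.0895 0.109 ] cab frame [0.555 0.049 0.109]
sideRin185 [ 0.5643 -0.1274  0.109 ] cab frame [ 0.553 -0.168  0.109]
panelIn [ 0.5273 -0.02    0.093 ] cab frame [ 0.524 -0.059  0.093]
panelTopL [0.5174 0.1052 0.152 ] cab frame [0.524 0.067 0.152]
panelTopR [ 0.5353 -0.1467  0.152 ] cab frame [ 0.523 -0.186  0.152]
panelTopL2 [0.5081 0.1058 0.152 ] cab frame [0.514 0.068 0.152]
divL [0.6463 0.0906 0.109 ] cab frame [0.651 0.043 0.109]
divR [ 0.6621 -0.1191  0.109 ] cab frame [ 0.652 -0.167  0.109]
cabL [0.6664 0.1192 0.165 ] cab frame [0.673 0.07  0.165]
cabR [ 0.6852 -0.14    0.165 ] cab frame [ 0.673 -0.19   0.165]
knob [ 0.4937 -0.0218  0.119 ] cab frame [ 0.491 -0.058  0.119]
shift cm [ 2.11 -9.82 15.48] turn [ 0.   0.1 -0.1] yaw now 3.9 t 1.95
```

```bash
python3 - <<'E'
from h import *
go(.5575,-.0184,.105,4.2)
c=dict(np.load("pics/w1.npz"))
im=cv2.imread("pics/w1.png")
# rim right-hand part: blue hue outline of bowl
h=cv2.cvtColor(im,cv2.COLOR_BGR2HSV);m=cv2.inRange(h,(95,60,30),(115,255,255));m[:170]=0;m[360:]=0
k=max(cv2.findContours(m,0,cv2.CHAIN_APPROX_NONE)[0],key=cv2.contourArea)[:,0]
k=k[(k[:,0]<636)];print(len(k),k.min(0),k.max(0))
for r in(.099,.104): print(r,circ(plane(c,k,.08),r))
sc=calibration("scene");A=cv2.imread("pics/scene0.png");h=cv2.cvtColor(A,cv2.COLOR_BGR2HSV);m=cv2.inRange(h,(90,60,30),(115,255,255));m[:320]=0;m[:,:80]=0;m[:,230:]=0
k=max(cv2.findContours(m,0,cv2.CHAIN_APPROX_NONE)[0],key=cv2.contourArea)[:,0];print(k.min(0),k.max(0))
P=plane(sc,k,.08)
print(circ(P,.104)); print("plains",plane(c,[(585,231),(555,285)],.036).round(3))
E
```

```text
shift cm [ 1.94 -1.27 22.98] turn [ 0.   0.1 -0.3] yaw now 3.9 t 1.95
333 [501 184] [635 353]
0.099 (array([ 0.47145637, -0.34490562]), np.float64(0.0029801172271154337))
0.104 (array([ 0.47262665, -0.35035821]), np.float64(0.0010520169227175025))
[ 91 326] [215 448]
(array([ 0.47064929, -0.34919512]), np.float64(0.002271714054261306))
plains [[ 0.512 -0.359  0.036]
 [ 0.439 -0.341  0.036]]
```

Emit:
{"name": "move_arm", "arguments": {
  "series": [6, 0.9, -0.6, 5, 0, 0, 0, 6, 1, -0.6, 6, 0, 0, 0, 6, 0, 0, 6, 0, 0, 0, 6, 0, 0, 4, 0, 0, 0, 6, 0, 0, 1.9, 0, 0, 0],
  "grip_force": 40
}}

```text
time: 2.58
tool_pos: [0.5552, -0.0202, 0.1032]
tcp_rot: [-3.139, -0.101, 0.008]
wrist_force: [-1.1, 0.2, -0.4]
width: 0.699
grip_force: 0.0
```

Emit:
{"name": "move_arm", "arguments": {
  "series": [1, 0, 0, 0, 0, 0, 0, 1, 0, 0, 0, 0, 0, 0, 1, 0, 0, 0, 0, 0, 0, 1, 0, 0, -3, 0, 0, 0, 1, 0, 0, -5, 0, 0, 0]
}}

```text
time: 3.2
tool_pos: [0.5564, -0.0193, 0.1864]
tcp_rot: [-3.14, -0.102, 0.004]
wrist_force: [0.9, 0.5, -0.7]
width: 0.336
grip_force: 42.6
```

```bash
python3 - <<'E'
from h import *
print(read_state()["width"],read_state()["grip_force"])
go(.472,-.31,.18)
E
```

```text
0.3362772579640165 42.589863035827875
shift cm [-10.3   28.47   0.65] turn [0. 0. 0.] yaw now 3.7 t 3.2
```

Emit:
{"name": "move_arm", "arguments": {
  "series": [1, -2.05, 5.7, 0, 0, 0, 0, 1, -2.05, 5.7, 0, 0, 0, 0, 1, -2.05, 5.7, 0, 0, 0, 0, 1, -2.05, 5.7, 0, 0, 0, 0, 1, -2.1, 5.7, 1, 0, 0, 0]
}}

```text
time: 3.82
tool_pos: [0.474, -0.3132, 0.1792]
tcp_rot: [3.136, 0.102, 0.007]
wrist_force: [0.3, -0.5, 0.3]
width: 0.339
grip_force: 42.6
```

Emit:
{"name": "move_arm", "arguments": {
  "series": [1, 0, 0, 4.5, 0, 0, 0, 1, 0, 0, 4.5, 0, 0, 0, 1, 0, 0, 3, 0, 0, 0, 1, 0, 0, 0, 0, 0, 0, 5, 0, 0, 0, 0, 0, 0]
}}

```text
time: 4.45
tool_pos: [0.4746, -0.3113, 0.0583]
tcp_rot: [3.138, 0.102, 0.004]
wrist_force: [1.0, 0.2, 0.2]
width: 0.541
grip_force: 0.0
```

Emit:
{"name": "move_arm", "arguments": {
  "series": [5, 0, 0, 0, 0, 0, 0, 5, 0, 0, -6, 0, 0, 0, 5, 0, 0, -6, 0, 0, 0, 5, 0, 0, 0, 0, 0, 0]
}}

```text
time: 4.95
tool_pos: [0.4778, -0.3136, 0.1852]
tcp_rot: [3.13, 0.101, 0.02]
wrist_force: [0.7, -0.2, -0.2]
width: 0.586
grip_force: 0.0
```

```bash
cat > beads.py <<'E'
from h import *
def beads(z=.11):
    c,im=snap("scene")
    for col in("red","yellow","green","blue"):
        h=cv2.cvtColor(im,cv2.COLOR_RGB2HSV)
        for b in blobs(im,col,110,50,60):
            x,y,w,hh=b[2]
            if 9<w<28 and 9<hh<28 and 80<b[0][0]<360 and b[0][1]>150: print(col,b[0],b[1],"drawer:",plane(c,b[0],z)[0].round(3),"bowl:",plane(c,b[0],.025)[0].round(3))
    return c,im
E
python3 - <<'E'
from beads import *
beads()
go(.6095,-.0576,.105,4.2)
E
```

```text
red (np.float64(329.4), np.float64(225.4)) 232 drawer: [0.552 0.067 0.11 ] bowl: [0.523 0.117 0.025]
yellow (np.float64(179.8), np.float64(376.4)) 120 drawer: [ 0.512 -0.319  0.11 ] bowl: [ 0.478 -0.312  0.025]
green (np.float64(317.5), np.float64(287.0)) 228 drawer: [ 0.608 -0.059  0.11 ] bowl: [ 0.584 -0.023  0.025]
green (np.float64(242.5), np.float64(317.1)) 363 drawer: [ 0.531 -0.181  0.11 ] bowl: [ 0.5   -0.158  0.025]
blue (np.float64(285.7), np.float64(292.4)) 246 drawer: [ 0.566 -0.1    0.11 ] bowl: [ 0.538 -0.068  0.025]
shift cm [ 14.91 -24.6    7.64] turn [ 0.4 -0.4 -0.5] yaw now 3.7 t 5.0
```

Emit:
{"name": "move_arm", "arguments": {
  "series": [6, 2.98, -4.92, 0, 0, 0, 0, 6, 2.98, -4.92, 0, 0, 0, 0, 6, 2.98, -4.92, 0, 0, 0, 0, 6, 2.98, -4.92, 0, 0, 0, 0, 6, 2.98, -4.92, 0, 0, 0, 0]
}}

```text
time: 5.62
tool_pos: [0.6059, -0.0535, 0.1753]
tcp_rot: [-3.14, -0.101, 0.002]
wrist_force: [0.5, -0.9, -0.3]
width: 0.703
grip_force: 0.0
```

Emit:
{"name": "move_arm", "arguments": {
  "series": [6, 0, 0, 0, 0, 0, -0.3, 6, 0, 0, 0, 0, 0, 0]
}}

```text
time: 5.88
tool_pos: [0.6051, -0.0553, 0.1752]
tcp_rot: [3.139, 0.111, -0.003]
wrist_force: [-0.5, -0.8, -0.4]
width: 0.707
grip_force: 0.0
```

```bash
python3 - <<'E'
from h import *
go(.6095,-.0580,.105,4.2)
E
```

```text
shift cm [0.43 0.3  7.02] turn [ 0.   0.1 -0.1] yaw now 4.1 t 5.88
```

Emit:
{"name": "move_arm", "arguments": {
  "series": [6, 0.4, 0.3, 3, 0, 0, 0, 6, 0, 0, 3, 0, 0, 0, 6, 0, 0, 1, 0, 0, 0, 1, 0, 0, 0, 0, 0, 0, 1, 0, 0, 0, 0, 0, 0]
}}

```text
time: 6.5
tool_pos: [0.6111, -0.0587, 0.1078]
tcp_rot: [3.139, 0.108, 0.003]
wrist_force: [0.2, -0.4, 1.0]
width: 0.352
grip_force: 39.5
```

Emit:
{"name": "move_arm", "arguments": {
  "series": [1, 0, 0, 0, 0, 0, 0, 1, 0, 0, -3, 0, 0, 0, 1, 0, 0, -5, 0, 0, 0, 1, 0, 0, 0, 0, 0, 0]
}}

```text
time: 7.0
tool_pos: [0.6143, -0.0585, 0.193]
tcp_rot: [3.138, 0.11, 0.018]
wrist_force: [1.2, -0.7, -0.7]
width: 0.349
grip_force: 39.6
```

```bash
python3 - <<'E'
from h import *
print(read_state()["width"])
go(.474,-.390,.18)
E
```

```text
0.3490551591320318
shift cm [-16.33  32.09   1.19] turn [0. 0. 0.] yaw now 4.0 t 7.0
```

Emit:
{"name": "move_arm", "arguments": {
  "series": [1, -2.7, 5.35, 0, 0, 0, 0, 1, -2.7, 5.35, 0, 0, 0, 0, 1, -2.7, 5.35, 0, 0, 0, 0, 1, -2.7, 5.35, 0, 0, 0, 0, 1, -2.7, 5.35, 0, 0, 0, 0]
}}

```text
time: 7.62
tool_pos: [0.4932, -0.3358, 0.1862]
tcp_rot: [3.14, 0.11, 0.001]
wrist_force: [1.0, -0.6, 0.6]
width: 0.352
grip_force: 39.6
```

Emit:
{"name": "move_arm", "arguments": {
  "series": [1, -2.7, 5.35, 1, 0, 0, 0, 1, 0, 0, 5, 0, 0, 0, 1, 0, 0, 5, 0, 0, 0, 1, 0, 0, 2.5, 0, 0, 0, 1, 0, 0, 0, 0, 0, 0]
}}

```text
time: 8.25
tool_pos: [0.4688, -0.3877, 0.0481]
tcp_rot: [-3.135, -0.109, 0.007]
wrist_force: [-0.3, 0.1, 0.7]
width: 0.354
grip_force: 39.7
```

Emit:
{"name": "move_arm", "arguments": {
  "series": [5, 0, 0, 0, 0, 0, 0, 5, 0, 0, 0, 0, 0, 0, 5, 0, 0, -6, 0, 0, 0, 5, 0, 0, -6, 0, 0, 0, 4.5, 0, 0, 0, 0, 0, 0]
}}

```text
time: 8.88
tool_pos: [0.4753, -0.3932, 0.1806]
tcp_rot: [3.128, 0.109, 0.018]
wrist_force: [0.4, -0.2, -0.8]
width: 0.526
grip_force: 0.0
```

```bash
python3 - <<'E'
from beads import *
beads()
go(.553,.0675,.18,4.2)
E
```

```text
red (np.float64(329.4), np.float64(225.3)) 223 drawer: [0.552 0.067 0.11 ] bowl: [0.523 0.117 0.025]
yellow (np.float64(176.3), np.float64(375.6)) 238 drawer: [ 0.506 -0.321  0.11 ] bowl: [ 0.472 -0.314  0.025]
green (np.float64(242.4), np.float64(316.0)) 324 drawer: [ 0.53  -0.179  0.11 ] bowl: [ 0.498 -0.156  0.025]
green (np.float64(142.2), np.float64(414.0)) 258 drawer: [ 0.503 -0.396  0.11 ] bowl: [ 0.469 -0.397  0.025]
blue (np.float64(285.6), np.float64(291.7)) 223 drawer: [ 0.565 -0.099  0.11 ] bowl: [ 0.537 -0.067  0.025]
shift cm [ 11.14 -45.25  -0.56] turn [ 0.4 -0.4 -0.2] yaw now 4.0 t 8.93
```

Emit:
{"name": "move_arm", "arguments": {
  "series": [5, 1.39, -5.65, 0, 0, 0, 0, 5, 1.39, -5.65, 0, 0, 0, 0, 5, 1.39, -5.65, 0, 0, 0, 0, 5, 1.39, -5.65, 0, 0, 0, 0, 5, 1.39, -5.65, 0, 0, 0, 0]
}}

```text
time: 9.55
tool_pos: [0.5199, -0.1009, 0.1704]
tcp_rot: [-3.139, -0.109, 0.002]
wrist_force: [0.7, 0.1, -0.8]
width: 0.584
grip_force: 0.0
```

Emit:
{"name": "move_arm", "arguments": {
  "series": [5, 1.39, -5.65, 0, 0, 0, 0, 5, 1.39, -5.65, 0, 0, 0, 0, 5, 1.39, -5.65, 0, 0, 0, 0, 5, 0, 0, 0, 0, 0, 0, 5, 0, 0, 0, 0, 0, 0]
}}

```text
time: 10.18
tool_pos: [0.5496, 0.069, 0.1703]
tcp_rot: [3.139, 0.111, -0.003]
wrist_force: [-0.7, -0.4, -0.7]
width: 0.585
grip_force: 0.0
```

```bash
python3 - <<'E'
from h import *
c,im=snap("wrist")
for b in blobs(im,"red",120,40,300): print(b,plane(c,b[0],.115)[0].round(3))
go(.553,.0675,.118,4.2)
E
```

```text
((np.float64(318.1), np.float64(260.0)), 2760, (np.int32(290), np.int32(228), np.int32(58), np.int32(65))) [0.555 0.068 0.115]
shift cm [0.33 0.1  5.25] turn [ 0.   0.1 -0.2] yaw now 4.0 t 10.22
```

Emit:
{"name": "move_arm", "arguments": {
  "series": [5, 0.3, 0.1, 3, 0, 0, 0, 5, 0, 0, 2.2, 0, 0, 0, 1, 0, 0, 0, 0, 0, 0, 1, 0, 0, 0, 0, 0, 0, 1, 0, 0, 0, 0, 0, 0],
  "grip_force": 35
}}

```text
time: 10.85
tool_pos: [0.5544, 0.0678, 0.1206]
tcp_rot: [-3.14, -0.108, -0.003]
wrist_force: [-0.2, 0.2, 0.2]
width: 0.34
grip_force: 34.5
```

Emit:
{"name": "move_arm", "arguments": {
  "series": [1, 0, 0, 0, 0, 0, 0, 1, 0, 0, -2, 0, 0, 0, 1, 0, 0, -4, 0, 0, 0, 1, 0, 0, -1, 0, 0, 0]
}}

```text
time: 11.35
tool_pos: [0.5557, 0.0686, 0.1929]
tcp_rot: [-3.139, -0.11, -0.01]
wrist_force: [0.3, -0.5, 0.0]
width: 0.339
grip_force: 34.6
```

```bash
python3 - <<'E'
from h import *
print(read_state()["width"])
go(.474,-.350,.18)
c,im=snap("wrist")
for b in blobs(im,"red",120,40,300): print(b,plane(c,b[0],.115)[0].round(3))
E
```

```text
0.3388226715892296
shift cm [-11.08  41.18   1.21] turn [0. 0. 0.] yaw now 4.0 t 11.35
((np.float64(318.6), np.float64(307.3)), 4846, (np.int32(282), np.int32(262), np.int32(74), np.int32(90))) [0.521 0.065 0.115]
```

Emit:
{"name": "move_arm", "arguments": {
  "series": [1, -1.11, 5.34, 0, 0, 0, 0, 1, -1.11, 5.34, 0, 0, 0, 0, 1, -1.11, 5.34, 0, 0, 0, 0, 1, -1.11, 5.34, 0, 0, 0, 0, 1, -1.11, 5.34, 0, 0, 0, 0]
}}

```text
time: 12.02
tool_pos: [0.5156, -0.2032, 0.1879]
tcp_rot: [-3.139, -0.11, 0.002]
wrist_force: [-0.4, -0.6, -0.3]
width: 0.337
grip_force: 34.6
```

Emit:
{"name": "move_arm", "arguments": {
  "series": [1, -1.11, 5.34, 0, 0, 0, 0, 1, -1.11, 5.34, 1.2, 0, 0, 0, 1, 0, 0, 5, 0, 0, 0, 1, 0, 0, 5, 0, 0, 0, 1, 0, 0, 1, 0, 0, 0]
}}

```text
time: 12.65
tool_pos: [0.4979, -0.3076, 0.0619]
tcp_rot: [-3.134, -0.109, 0.013]
wrist_force: [-0.4, -0.6, -0.4]
width: 0.335
grip_force: 34.7
```

Emit:
{"name": "move_arm", "arguments": {
  "series": [1, 0, 0, 0, 0, 0, 0, 4.5, 0, 0, 0, 0, 0, 0, 4.5, 0, 0, 0, 0, 0, 0, 5, 0, 0, -6, 0, 0, 0, 5, 0, 0, -6, 0, 0, 0]
}}

```text
time: 13.28
tool_pos: [0.5019, -0.3098, 0.1893]
tcp_rot: [3.14, 0.11, 0.0]
wrist_force: [1.5, -0.9, 0.4]
width: 0.586
grip_force: 0.0
```

```bash
python3 - <<'E'
from beads import *
beads()
go(.567,-.0985,.175,4.2)
E
```

```text
red (np.float64(190.8), np.float64(386.8)) 274 drawer: [ 0.538 -0.322  0.11 ] bowl: [ 0.507 -0.315  0.025]
green (np.float64(242.6), np.float64(317.4)) 372 drawer: [ 0.532 -0.181  0.11 ] bowl: [ 0.501 -0.158  0.025]
green (np.float64(142.1), np.float64(414.6)) 269 drawer: [ 0.504 -0.397  0.11 ] bowl: [ 0.469 -0.397  0.025]
blue (np.float64(285.6), np.float64(292.4)) 249 drawer: [ 0.566 -0.1    0.11 ] bowl: [ 0.538 -0.068  0.025]
shift cm [  7.49 -20.99   2.41] turn [ 0.6 -0.7 -0.2] yaw now 4.0 t 13.32
```

Emit:
{"name": "move_arm", "arguments": {
  "series": [5, 1.87, -5.25, 0, 0, 0, 0, 5, 1.87, -5.25, 0, 0, 0, 0, 5, 1.87, -5.25, 0.5, 0, 0, 0, 5, 1.87, -5.25, 0.5, 0, 0, 0, 5, 0, 0, 0, 0, 0, 0]
}}

```text
time: 13.95
tool_pos: [0.563, -0.0917, 0.1782]
tcp_rot: [-3.139, -0.118, -0.003]
wrist_force: [-0.6, -0.9, 0.6]
width: 0.585
grip_force: 0.0
```

```bash
python3 - <<'E'
from beads import *
beads()
c,im=snap("wrist")
for b in blobs(im,"blue",120,40,300): print(b,plane(c,b[0],.115)[0].round(3))
go(.567,-.0985,.118,4.2)
E
```

```text
red (np.float64(190.8), np.float64(386.8)) 281 drawer: [ 0.538 -0.322  0.11 ] bowl: [ 0.507 -0.315  0.025]
yellow (np.float64(176.3), np.float64(375.5)) 235 drawer: [ 0.506 -0.321  0.11 ] bowl: [ 0.472 -0.314  0.025]
green (np.float64(242.7), np.float64(317.6)) 383 drawer: [ 0.532 -0.181  0.11 ] bowl: [ 0.501 -0.159  0.025]
green (np.float64(142.9), np.float64(414.9)) 295 drawer: [ 0.505 -0.396  0.11 ] bowl: [ 0.471 -0.397  0.025]
blue (np.float64(286.0), np.float64(292.8)) 245 drawer: [ 0.567 -0.1    0.11 ] bowl: [ 0.539 -0.068  0.025]
((np.float64(324.7), np.float64(254.5)), 2557, (np.int32(298), np.int32(224), np.int32(55), np.int32(62))) [ 0.569 -0.098  0.115]
shift cm [0.41 0.39 6.03] turn [ 0.1 -0.1 -0.1] yaw now 4.1 t 14.05
```

Emit:
{"name": "move_arm", "arguments": {
  "series": [5, 0.4, 0.5, 3, 0, 0, 0, 5, 0, 0, 3, 0, 0, 0, 1, 0, 0, 0, 0, 0, 0, 1, 0, 0, 0, 0, 0, 0, 1, 0, 0, 0, 0, 0, 0]
}}

```text
time: 14.68
tool_pos: [0.5665, -0.1007, 0.118]
tcp_rot: [3.14, 0.108, 0.001]
wrist_force: [-0.0, -0.4, -0.6]
width: 0.336
grip_force: 35.4
```

Emit:
{"name": "move_arm", "arguments": {
  "series": [1, 0, 0, 0, 0, 0, 0, 1, 0, 0, -2, 0, 0, 0, 1, 0, 0, -4, 0, 0, 0, 1, 0, 0, -1, 0, 0, 0]
}}

```text
time: 15.18
tool_pos: [0.5689, -0.1004, 0.1921]
tcp_rot: [3.138, 0.11, 0.011]
wrist_force: [0.1, -0.1, 0.4]
width: 0.337
grip_force: 35.4
```

```bash
python3 - <<'E'
from h import *
print(read_state()["width"])
go(.442,-.390,.18)
E
```

```text
0.3366838961969161
shift cm [-14.69  28.     1.16] turn [0. 0. 0.] yaw now 4.0 t 15.18
```

Emit:
{"name": "move_arm", "arguments": {
  "series": [1, -2.53, 4.55, 0, 0, 0, 0, 1, -2.53, 4.55, 0, 0, 0, 0, 1, -2.53, 4.55, 0, 0, 0, 0, 1, -2.53, 4.55, 0, 0, 0, 0, 1, -2.53, 4.55, 0, 0, 0, 0]
}}

```text
time: 15.8
tool_pos: [0.4551, -0.337, 0.1876]
tcp_rot: [3.139, 0.11, 0.001]
wrist_force: [0.5, 0.3, -0.2]
width: 0.337
grip_force: 35.4
```

Emit:
{"name": "move_arm", "arguments": {
  "series": [1, -2.53, 4.55, 1.2, 0, 0, 0, 1, 0, 0, 5, 0, 0, 0, 1, 0, 0, 5, 0, 0, 0, 1, 0, 0, 1, 0, 0, 0, 1, 0, 0, 0, 0, 0, 0]
}}

```text
time: 16.42
tool_pos: [0.434, -0.3827, 0.0654]
tcp_rot: [-3.139, -0.11, 0.001]
wrist_force: [0.2, -0.3, 0.6]
width: 0.331
grip_force: 35.4
```

Emit:
{"name": "move_arm", "arguments": {
  "series": [4.5, 0, 0, 0, 0, 0, 0, 4.5, 0, 0, 0, 0, 0, 0, 5, 0, 0, -6, 0, 0, 0, 5, 0, 0, -6, 0, 0, 0, 5, 0, -6, -2, 0, 0, 0]
}}

```text
time: 17.05
tool_pos: [0.4333, -0.3281, 0.2125]
tcp_rot: [3.13, 0.104, 0.015]
wrist_force: [1.4, 0.5, -0.1]
width: 0.587
grip_force: 0.0
```

```bash
python3 - <<'E'
from beads import *
sc,A=beads()
si,B=snap("side","s2");cv2.imwrite("pics/sc2.png",A[:,:,::-1])
# rod handle top in both views
for n,im,(x0,y0,x1,y1) in(("scene",A,(335,65,375,160)),("side",B,(228,355,275,440))):
    cr=im[y0:y1,x0:x1]; h=cv2.cvtColor(cr,cv2.COLOR_RGB2HSV)
    m=cv2.inRange(h,(3,100,50),(18,255,255)); k=max(cv2.findContours(m,0,2)[0],key=cv2.contourArea)
    r=cv2.boundingRect(k);print(n,r[0]+x0,r[1]+y0,r[2:],cv2.contourArea(k))
cr=lambda im,x,y:cv2.resize(im[y:y+60,x:x+50],(400,480),interpolation=2)
cv2.imwrite("pics/crop2.png",np.hstack([cr(A,335,70),cr(B,228,358)])[:,:,::-1])
go(.42,.366,.30,-90)
E
```

```text
red (np.float64(190.4), np.float64(386.7)) 268 drawer: [ 0.537 -0.322  0.11 ] bowl: [ 0.506 -0.315  0.025]
yellow (np.float64(176.2), np.float64(375.5)) 232 drawer: [ 0.506 -0.321  0.11 ] bowl: [ 0.472 -0.314  0.025]
green (np.float64(242.5), np.float64(316.1)) 326 drawer: [ 0.53  -0.179  0.11 ] bowl: [ 0.499 -0.156  0.025]
green (np.float64(142.2), np.float64(414.3)) 265 drawer: [ 0.504 -0.396  0.11 ] bowl: [ 0.469 -0.397  0.025]
blue (np.float64(131.4), np.float64(399.1)) 262 drawer: [ 0.473 -0.389  0.11 ] bowl: [ 0.435 -0.389  0.025]
scene 348 76 (11, 16) 74.5
side 236 368 (14, 13) 102.0
shift cm [  3.86 -68.64  -9.19] turn [-0.1 -0.4 94.1] yaw now 4.1 t 17.15
```

View pics/crop2.png

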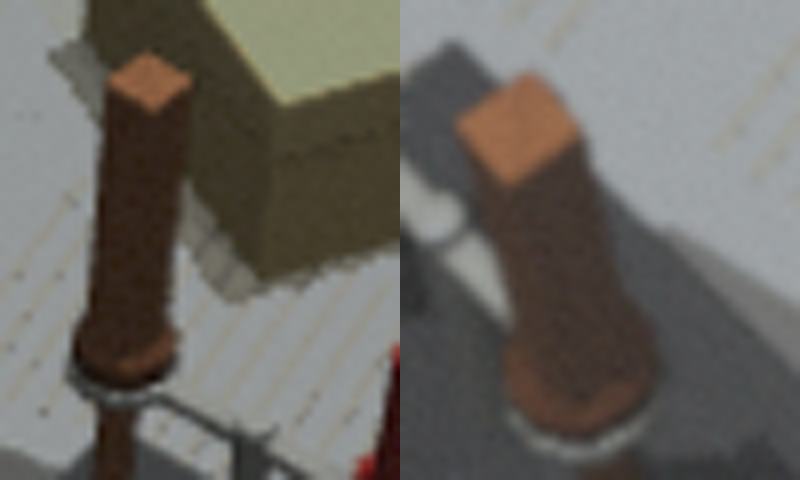

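```bash
python3 - <<'E'
from h import *
sc,si=calibration("scene"),calibration("side")
for c,p in((sc,[(348.5,80),(353.5,76.6),(358.8,80),(354,83.5)]),(si,[(235.1,373.9),(244.3,367),(250.5,374.2),(242,381.4)])):
    P=plane(c,p,.195)[:,:2];print(P.mean(0).round(4));e=np.roll(P,-1,0)-P
    print("edge lens",np.hypot(*e.T).round(3),"edge ang mod90",(np.degrees(np.arctan2(e[:,1],e[:,0]))%90).round(1))
print(tri(sc,(353.7,80),si,(243,374.1)).round(4))
print("brush",tri(sc,(386,114),si,(209.5,349)).round(3))
E
```

```text
[0.417  0.3685]
edge lens [0.016 0.016 0.016 0.016] edge ang mod90 [78.6 78.6 80.2 79.1]
[0.4159 0.3724]
edge lens [0.017 0.016 0.016 0.017] edge ang mod90 [81.4 80.3 84.7 82.7]
[0.4162 0.3714 0.193 ]
brush [0.511 0.36  0.154]
```

Emit:
{"name": "move_arm", "arguments": {
  "series": [6, 0.3, -5.75, -0.8, 0, 0, 0, 6, 0.3, -5.75, -0.8, 0, 0, 0, 6, 0.3, -5.75, -0.8, 0, 0, 0, 6, 0.3, -5.75, -0.8, 0, 0, 0, 6, 0.3, -5.75, -0.8, 0, 0, 0]
}}

```text
time: 17.77
tool_pos: [0.4247, -0.0345, 0.246]
tcp_rot: [3.139, 0.109, 0.003]
wrist_force: [0.7, -0.1, 0.9]
width: 0.701
grip_force: 0.0
```

Emit:
{"name": "move_arm", "arguments": {
  "series": [6, 0.3, -5.75, -0.8, 0, 0, 0, 6, 0.3, -5.75, -0.8, 0, 0, 0, 6, 0.3, -5.75, -0.8, 0, 0, 0, 6, 0.3, -5.75, -0.8, 0, 0, 0, 6, 0.3, -5.75, -0.8, 0, 0, 0]
}}

```text
time: 18.4
tool_pos: [0.4197, 0.2538, 0.2861]
tcp_rot: [-3.139, -0.11, -0.003]
wrist_force: [1.0, -0.5, -0.1]
width: 0.7
grip_force: 0.0
```

Emit:
{"name": "move_arm", "arguments": {
  "series": [6, 0.3, -5.75, -0.8, 0, 0, 0, 6, 0.3, -5.75, 0, 0, 0, 0, 6, 0, 0, 0, 0, 0, 6, 6, 0, 0, 0, 0, 0, 6, 6, 0, 0, 0, 0, 0, 0]
}}

```text
time: 19.02
tool_pos: [0.4178, 0.3673, 0.2933]
tcp_rot: [-3.134, 0.217, -0.001]
wrist_force: [0.4, 0.6, -0.1]
width: 0.705
grip_force: 0.0
```

```bash
python3 - <<'E'
from h import *
go(.4165,.370,.26,-8)
c,im=snap("wrist","w3");np.savez("pics/w3.npz",**c)
print(proj(c,[(.4165,.370,.195),(.4165,.370,.1),(.511,.36,.154)]).round(0))
E
```

```text
shift cm [-0.16 -0.25  3.33] turn [-0.  -0.   0.1] yaw now -7.9 t 19.02
[[313. 248.]
 [314. 214.]
 [308.  98.]]
```

View pics/w3.png

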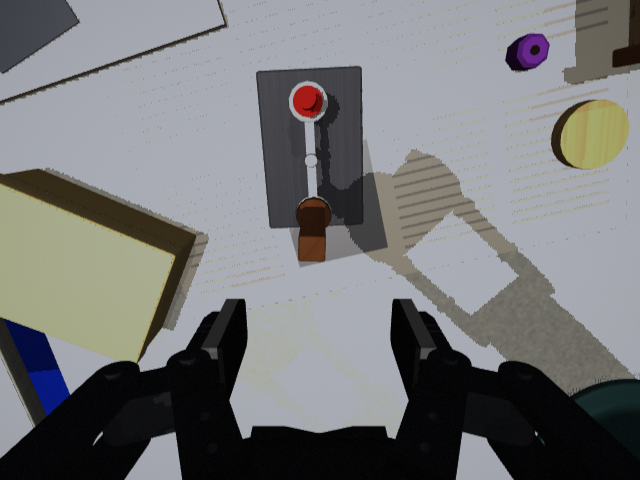

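```bash
python3 - <<'E'
from h import *
c=dict(np.load("pics/w3.npz"));im=cv2.imread("pics/w3.png")
cr=im[225:275,285:345];h=cv2.cvtColor(cr,cv2.COLOR_BGR2HSV)
m=cv2.inRange(h,(3,110,85),(20,255,255));k=max(cv2.findContours(m,0,2)[0],key=cv2.contourArea)
bx=cv2.boxPoints(cv2.minAreaRect(k))+(285,225);print(bx.round(1))
P=plane(c,bx,.195)[:,:2];e=np.roll(P,-1,0)-P;print(P.mean(0).round(4),np.hypot(*e.T).round(4),(np.degrees(np.arctan2(e[:,1],e[:,0]))%90).round(1))
print("eyelet",plane(c,(313.5,216),.095).round(4),"post",plane(c,(311.5,160.5),.101).round(4),"brush",plane(c,(308,99),.154).round(4))
B=plane(c,[(258,72),(360,67),(362,222),(270,227)],.008)[:,:2];print("base",B.mean(0).round(4));e=np.roll(B,-1,0)-B;print(np.hypot(*e.T).round(3),(np.degrees(np.arctan2(e[:,1],e[:,0]))%90).round(1))
print("box",plane(c,[(175,258),(207,236),(170,328)],.06)[:,:2].round(3),plane(c,[(207,236),(170,328)],0)[:,:2].round(3))
E
```

```text
[[300. 237.]
 [324. 237.]
 [324. 260.]
 [300. 260.]]
[0.4159 0.3705] [0.0157 0.0161 0.0161 0.0161] [82.1 82.3 82.1 81.2]
eyelet [[0.4132 0.3712 0.095 ]] post [[0.4637 0.3656 0.101 ]] brush [[0.5104 0.3604 0.154 ]]
base [0.4639 0.366 ]
[0.105 0.165 0.108 0.167] [84.7 84.8 85.3 84.1]
box [[0.38  0.524]
 [0.399 0.485]
 [0.299 0.551]] [[0.383 0.506]
 [0.267 0.582]]
```

Emit:
{"name": "move_arm", "arguments": {
  "series": [6, -0.2, -0.3, 4, 0, 0, -1, 6, 0, 0, 5, 0, 0, 0, 6, 0, 0, 4, 0, 0, 0, 6, 0, 0, 0, 0, 0, 0],
  "grip_force": 90
}}

```text
time: 19.58
tool_pos: [0.4138, 0.368, 0.1594]
tcp_rot: [3.13, -0.19, -0.009]
wrist_force: [0.4, -0.1, -0.6]
width: 0.701
grip_force: 0.0
```

```bash
python3 - <<'E'
from h import *
go(.416,.3705,.136,-7)
E
```

```text
shift cm [ 0.2  -0.29  2.34] turn [0.3 0.3 0. ] yaw now -7.0 t 19.57
```

Emit:
{"name": "move_arm", "arguments": {
  "series": [6, 0.1, -0.2, 2.3, 0, 0, 0, 6, 0, 0, 0, 0, 0, 0, 0, 0, 0, 0, 0, 0, 0, 0, 0, 0, 0, 0, 0, 0, 0, 0, 0, 0, 0, 0, 0]
}}

```text
time: 20.2
tool_pos: [0.4183, 0.3729, 0.1418]
tcp_rot: [-3.134, 0.192, -0.003]
wrist_force: [0.1, 1.2, 4.8]
width: 0.202
grip_force: 87.7
```

Emit:
{"name": "move_arm", "arguments": {
  "series": [0, 0, 0, 0, 0, 0, 0, 0, 0, 0, 0, 0, 0, 0]
}}

```text
time: 20.45
tool_pos: [0.4183, 0.3729, 0.1418]
tcp_rot: [-3.134, 0.192, -0.003]
wrist_force: [-0.4, -1.1, 6.7]
width: 0.2
grip_force: 87.7
```

Emit:
{"name": "move_arm", "arguments": {
  "series": [0, 0, 0, -2, 0, 0, 0, 0, 0, 0, -5.5, 0, 0, 0, 0, 0, 0, -5.5, 0, 0, 0, 0, 0, 0, 0, 0, 0, 0, 0, 0, 0, 0, 0, 0, 0]
}}

```text
time: 21.08
tool_pos: [0.417, 0.3719, 0.2696]
tcp_rot: [3.135, -0.192, -0.001]
wrist_force: [0.5, -1.4, -0.5]
width: 0.198
grip_force: 88.2
```

```bash
python3 - <<'E'
from h import *
s=read_state();print(s["tool_pos"],s["width"],s["wrist_force"].round(1))
sc,A=snap("scene");si,B=snap("side")
cr=lambda im,x,y:cv2.resize(im[y:y+150,x:x+100],(400,600),interpolation=2)
cv2.imwrite("pics/crop3.png",np.hstack([cr(A,300,20),cr(B,190,280)])[:,:,::-1])
X=[(.416,.3705,.145)];print(proj(sc,X).round(1)-(300,20),proj(si,X).round(1)-(190,280))
E
```

```text
[0.41698739 0.37188474 0.26958412] 0.1975062975825054 [ 0.5 -1.4 -0.5]
[[52.1 77.5]] [[ 58.  109.6]]
```

View pics/crop3.png

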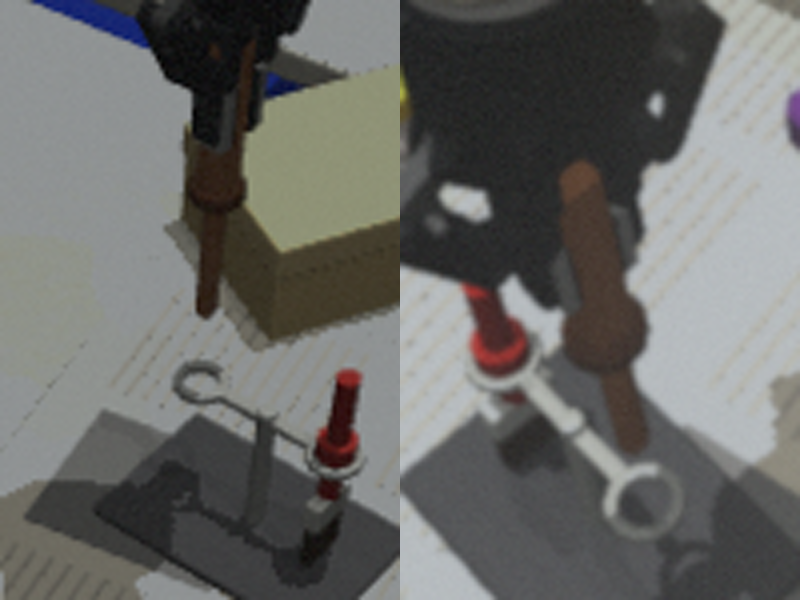

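The rod is held upright, with its tip at crop (205,315) on the left and (633,447) on the right. The empty eyelet is at (200,382) and (643,500).

Emit:
{"name": "move_arm", "arguments": {
  "series": [0, 1.36, 5.68, 0, 0, 0, 0, 0, 1.36, 5.68, 0, 0, 0, 0, 0, 1.36, 5.68, 0, 0, 0, 0, 0, 1.36, 5.68, 0, 0, 0, 0, 0, 1.36, 5.68, 0, 0, 0, 0]
}}

```text
time: 21.8
tool_pos: [0.4489, 0.0801, 0.2679]
tcp_rot: [3.135, -0.191, -0.005]
wrist_force: [1.6, -0.5, -0.9]
width: 0.2
grip_force: 88.2
```

Emit:
{"name": "move_arm", "arguments": {
  "series": [0, 1.36, 5.68, 0, 0, 0, 0, 0, 1.36, 5.68, 0, 0, 0, 0, 0, 1.36, 5.68, 0, 0, 0, 0, 0, 1.36, 5.68, 0, 0, 0, 0, 0, 1.36, 5.68, 0, 0, 0, 0]
}}

```text
time: 22.42
tool_pos: [0.4819, -0.2096, 0.2678]
tcp_rot: [-3.134, 0.192, 0.005]
wrist_force: [0.1, 0.2, -0.6]
width: 0.201
grip_force: 88.2
```

Emit:
{"name": "move_arm", "arguments": {
  "series": [0, 1.36, 5.68, 0, 0, 0, 0, 0, 1.36, 5.68, 0, 0, 0, 0, 0, 1.36, 5.68, 0, 0, 0, 0, 0, 0, 0, 0, 0, 0, 0, 0, 0, 0, 5, 0, 0, 0]
}}

```text
time: 23.05
tool_pos: [0.5046, -0.3842, 0.2225]
tcp_rot: [3.132, -0.194, 0.009]
wrist_force: [0.4, -0.3, -0.8]
width: 0.196
grip_force: 88.3
```

```bash
python3 - <<'E'
from beads import *
s=read_state();print(s["tool_pos"],s["width"],s["q"].round(2))
sc,si=calibration("scene"),calibration("side")
print("eyelet",tri(sc,(350,115.5),si,(250.7,405)).round(4), plane(sc,(350,115.5),.095).round(4),plane(si,(250.7,405),.095).round(4))
c,A=beads(); _,B=snap("side")
cr=lambda im,x,y:cv2.resize(im[y:y+150,x:x+100],(400,600),interpolation=2)
def crop(im,x,y,w,h,s): return cv2.resize(im[y:y+h,x:x+w],None,fx=s,fy=s,interpolation=2)
cv2.imwrite("pics/crop4.png",np.hstack([crop(A,85,300,130,150,3),crop(B,370,110,130,150,3)])[:,:,::-1])
a=np.radians(-7);T=np.array([[np.cos(a),np.sin(a)],[np.sin(a),-np.cos(a)]])
th=np.radians(np.arange(0,361,15)-49.5);p=.045*np.c_[np.cos(th),np.sin(th)];d=np.diff(p,axis=0)@T.T*100
print(d.round(2).tolist())
E
```

```text
[ 0.50464296 -0.38417939  0.22250031] 0.19609082347277224 [-0.69  0.19  1.72  0.    1.22  1.  ]
eyelet [0.4167 0.3705 0.0918] [[0.4172 0.3661 0.095 ]] [[0.4168 0.3723 0.095 ]]
red (np.float64(190.4), np.float64(386.7)) 266 drawer: [ 0.537 -0.322  0.11 ] bowl: [ 0.506 -0.315  0.025]
yellow (np.float64(176.2), np.float64(375.5)) 231 drawer: [ 0.506 -0.321  0.11 ] bowl: [ 0.472 -0.314  0.025]
green (np.float64(242.5), np.float64(315.7)) 316 drawer: [ 0.53  -0.179  0.11 ] bowl: [ 0.498 -0.156  0.025]
green (np.float64(140.5), np.float64(416.8)) 166 drawer: [ 0.504 -0.4    0.11 ] bowl: [ 0.47  -0.402  0.025]
[[0.67, -0.96], [0.4, -1.1], [0.1, -1.17], [-0.2, -1.16], [-0.5, -1.06], [-0.76, -0.9], [-0.96, -0.67], [-1.1, -0.4], [-1.17, -0.1], [-1.16, 0.2], [-1.06, 0.5], [-0.9, 0.76], [-0.67, 0.96], [-0.4, 1.1], [-0.1, 1.17], [0.2, 1.16], [0.5, 1.06], [0.76, 0.9], [0.96, 0.67], [1.1, 0.4], [1.17, 0.1], [1.16, -0.2], [1.06, -0.5], [0.9, -0.76]]
```

View pics/crop4.png

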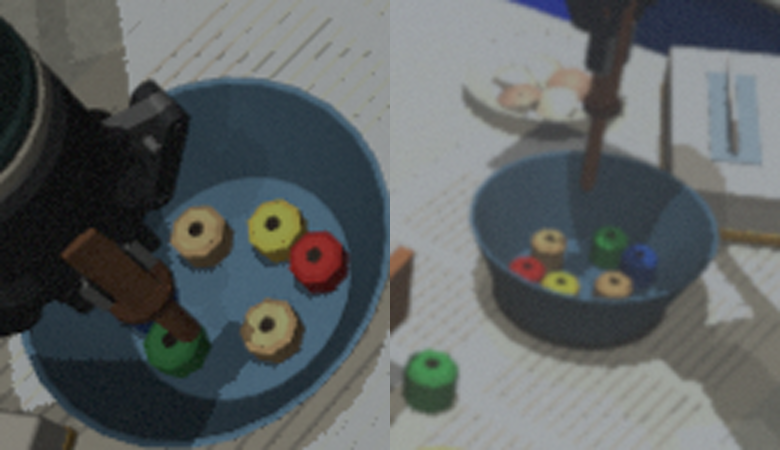

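Emit:
{"name": "move_arm", "arguments": {
  "series": [0, 0, 0, 4, 0, 0, 0, 0, 0, 0, 2.5, 0, 0, 0, 0, 0, 0, 1.2, 0, 0, 0, 0, 0, 0, 0, 0, 0, 0]
}}

```text
time: 23.65
tool_pos: [0.5025, -0.3814, 0.1427]
tcp_rot: [-3.135, 0.191, 0.002]
wrist_force: [-0.6, 0.4, -0.4]
width: 0.2
grip_force: 88.3
```

Emit:
{"name": "move_arm", "arguments": {
  "series": [0, 0.67, -0.96, 0, 0, 0, 0, 0, 0.4, -1.1, 0, 0, 0, 0, 0, 0.1, -1.17, 0, 0, 0, 0, 0, -0.2, -1.16, 0, 0, 0, 0, 0, -0.5, -1.06, 0, 0, 0, 0]
}}

```text
time: 24.28
tool_pos: [0.514, -0.3278, 0.1431]
tcp_rot: [3.136, -0.191, -0.0]
wrist_force: [-0.3, -0.2, -0.3]
width: 0.2
grip_force: 88.3
```

Emit:
{"name": "move_arm", "arguments": {
  "series": [0, -0.76, -0.9, 0, 0, 0, 0, 0, -0.96, -0.67, 0, 0, 0, 0, 0, -1.1, -0.4, 0, 0, 0, 0, 0, -1.17, -0.1, 0, 0, 0, 0, 0, -1.16, 0.2, 0, 0, 0, 0]
}}

```text
time: 24.9
tool_pos: [0.4645, -0.304, 0.1432]
tcp_rot: [3.135, -0.192, 0.001]
wrist_force: [0.8, 0.3, 0.1]
width: 0.198
grip_force: 88.3
```

```bash
python3 - <<'E'
from beads import *
c,A=snap("scene"); _,B=snap("side")
def crop(im,x,y,w,h,s): return cv2.resize(im[y:y+h,x:x+w],None,fx=s,fy=s,interpolation=2)
cv2.imwrite("pics/crop5.png",np.hstack([crop(A,85,300,130,150,3),crop(B,370,110,130,150,3)])[:,:,::-1])
E
```

```text
(no output)
```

View pics/crop5.png

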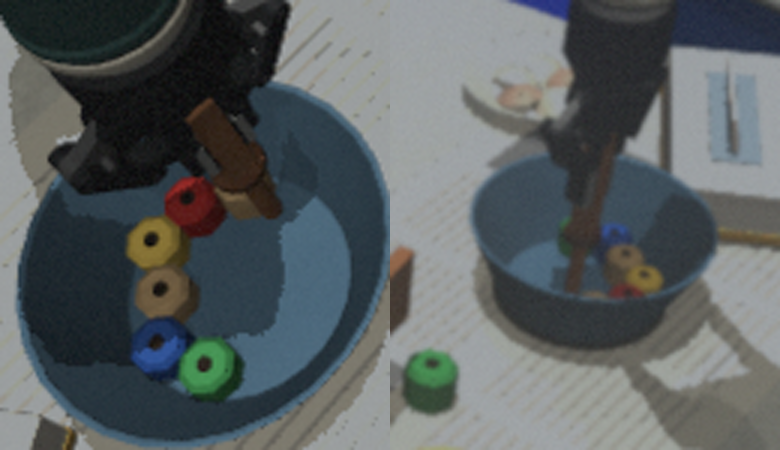

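The beads travel in a train ahead of the rod (left crop, rod tip at (275,215)) and the tip is low, so I'm carrying on.

Emit:
{"name": "move_arm", "arguments": {
  "series": [0, -1.06, 0.5, 0, 0, 0, 0, 0, -0.9, 0.76, 0, 0, 0, 0, 0, -0.67, 0.96, 0, 0, 0, 0, 0, -0.4, 1.1, 0, 0, 0, 0, 0, -0.1, 1.17, 0, 0, 0, 0]
}}

```text
time: 25.62
tool_pos: [0.4282, -0.3454, 0.143]
tcp_rot: [-3.135, 0.193, 0.0]
wrist_force: [0.4, 1.0, 0.2]
width: 0.198
grip_force: 88.4
```

Emit:
{"name": "move_arm", "arguments": {
  "series": [0, 0.2, 1.16, 0, 0, 0, 0, 0, 0.5, 1.06, 0, 0, 0, 0, 0, 0.76, 0.9, 0, 0, 0, 0, 0, 0.96, 0.67, 0, 0, 0, 0, 0, 1.1, 0.4, 0, 0, 0, 0]
}}

```text
time: 26.25
tool_pos: [0.4592, -0.391, 0.1429]
tcp_rot: [-3.136, 0.192, 0.001]
wrist_force: [-0.2, -0.5, -0.7]
width: 0.199
grip_force: 88.3
```

Emit:
{"name": "move_arm", "arguments": {
  "series": [0, 1.17, 0.1, 0, 0, 0, 0, 0, 1.16, -0.2, 0, 0, 0, 0, 0, 1.06, -0.5, 0, 0, 0, 0, 0, 0.9, -0.76, 0, 0, 0, 0, 0, 0.67, -0.96, 0, 0, 0, 0]
}}

```text
time: 26.88
tool_pos: [0.5112, -0.373, 0.1431]
tcp_rot: [3.136, -0.191, -0.0]
wrist_force: [-2.1, 0.5, -1.0]
width: 0.199
grip_force: 88.4
```

Emit:
{"name": "move_arm", "arguments": {
  "series": [0, 0.4, -1.1, 0, 0, 0, 0, 0, 0.1, -1.17, 0, 0, 0, 0, 0, -0.2, -1.16, 0, 0, 0, 0, 0, -0.5, -1.06, 0, 0, 0, 0, 0, -0.76, -0.9, 0, 0, 0, 0]
}}

```text
time: 27.5
tool_pos: [0.5073, -0.3182, 0.1432]
tcp_rot: [3.136, -0.192, 0.0]
wrist_force: [-0.9, -1.0, -0.4]
width: 0.197
grip_force: 88.4
```

Emit:
{"name": "move_arm", "arguments": {
  "series": [0, -0.96, -0.67, 0, 0, 0, 0, 0, -1.1, -0.4, 0, 0, 0, 0, 0, -1.17, -0.1, 0, 0, 0, 0, 0, -1.16, 0.2, 0, 0, 0, 0, 0, -1.06, 0.5, 0, 0, 0, 0]
}}

```text
time: 28.12
tool_pos: [0.4533, -0.3078, 0.1431]
tcp_rot: [-3.136, 0.192, -0.0]
wrist_force: [0.7, 0.6, -0.2]
width: 0.198
grip_force: 88.4
```

Emit:
{"name": "move_arm", "arguments": {
  "series": [0, -0.9, 0.76, 0, 0, 0, 0, 0, -0.67, 0.96, 0, 0, 0, 0, 0, -0.4, 1.1, 0, 0, 0, 0, 0, -0.1, 1.17, 0, 0, 0, 0, 0, 0.2, 1.16, 0, 0, 0, 0]
}}

```text
time: 28.75
tool_pos: [0.4291, -0.3573, 0.1429]
tcp_rot: [-3.135, 0.193, 0.0]
wrist_force: [0.2, 0.7, -1.6]
width: 0.198
grip_force: 88.3
```

Emit:
{"name": "move_arm", "arguments": {
  "series": [0, 0.5, 1.06, 0, 0, 0, 0, 0, 0.76, 0.9, 0, 0, 0, 0, 0, 0.96, 0.67, 0, 0, 0, 0, 0, 1.1, 0.4, 0, 0, 0, 0, 0, 1.17, 0.1, 0, 0, 0, 0]
}}

```text
time: 29.38
tool_pos: [0.4708, -0.3932, 0.143]
tcp_rot: [-3.136, 0.192, 0.0]
wrist_force: [-1.1, 1.1, -0.0]
width: 0.197
grip_force: 88.3
```

```bash
python3 - <<'E'
from beads import *
c,A=snap("scene"); _,B=snap("side")
def crop(im,x,y,w,h,s): return cv2.resize(im[y:y+h,x:x+w],None,fx=s,fy=s,interpolation=2)
cv2.imwrite("pics/crop6.png",np.hstack([crop(A,85,300,130,150,3),crop(B,370,110,130,150,3)])[:,:,::-1])
E
```

```text
(no output)
```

View pics/crop6.png

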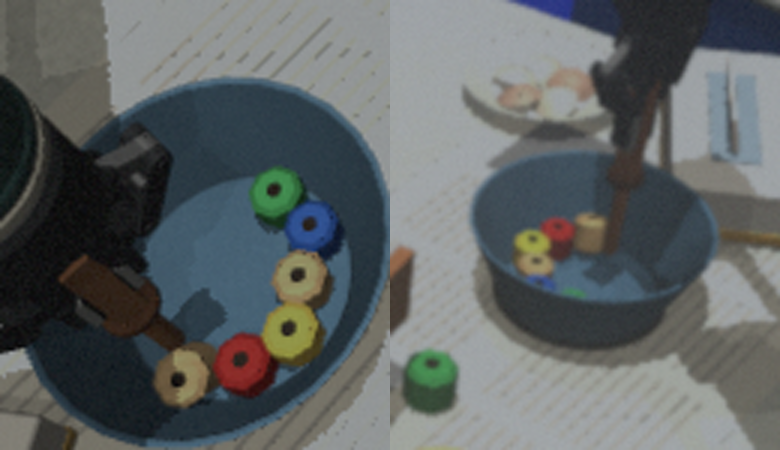

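All six beads are in the bowl and being pushed along.

Emit:
{"name": "move_arm", "arguments": {
  "series": [0, 1.16, -0.2, 0, 0, 0, 0, 0, 1.06, -0.5, 0, 0, 0, 0, 0, 0.9, -0.76, 0, 0, 0, 0, 0, 0.67, -0.96, 0, 0, 0, 0, 0, 0.4, -1.1, 0, 0, 0, 0]
}}

```text
time: 30.1
tool_pos: [0.5164, -0.3624, 0.1431]
tcp_rot: [3.136, -0.191, 0.0]
wrist_force: [-1.2, -2.0, 0.8]
width: 0.201
grip_force: 88.4
```

Emit:
{"name": "move_arm", "arguments": {
  "series": [0, 0.1, -1.17, 0, 0, 0, 0, 0, -0.2, -1.16, 0, 0, 0, 0, 0, -0.5, -1.06, 0, 0, 0, 0, 0, -0.76, -0.9, 0, 0, 0, 0, 0, -0.96, -0.67, 0, 0, 0, 0]
}}

```text
time: 30.72
tool_pos: [0.4983, -0.3105, 0.1432]
tcp_rot: [3.136, -0.192, 0.0]
wrist_force: [0.1, -1.2, 0.5]
width: 0.199
grip_force: 88.4
```

Emit:
{"name": "move_arm", "arguments": {
  "series": [0, -1.1, -0.4, 0, 0, 0, 0, 0, -1.17, -0.1, 0, 0, 0, 0, 0, -1.16, 0.2, 0, 0, 0, 0, 0, -1.06, 0.5, 0, 0, 0, 0, 0, -0.9, 0.76, 0, 0, 0, 0]
}}

```text
time: 31.35
tool_pos: [0.4435, -0.3144, 0.1431]
tcp_rot: [-3.136, 0.192, -0.0]
wrist_force: [-0.0, -0.9, 0.4]
width: 0.197
grip_force: 88.4
```

Emit:
{"name": "move_arm", "arguments": {
  "series": [0, -0.67, 0.96, 0, 0, 0, 0, 0, -0.4, 1.1, 0, 0, 0, 0, 0, -0.1, 1.17, 0, 0, 0, 0, 0, 0.2, 1.16, 0, 0, 0, 0, 0, 0.5, 1.06, 0, 0, 0, 0]
}}

```text
time: 31.98
tool_pos: [0.4329, -0.3684, 0.1429]
tcp_rot: [-3.135, 0.193, 0.001]
wrist_force: [0.5, -0.2, -0.4]
width: 0.2
grip_force: 88.3
```

Emit:
{"name": "move_arm", "arguments": {
  "series": [0, 0.76, 0.9, 0, 0, 0, 0, 0, 0.96, 0.67, 0, 0, 0, 0, 0, 1.1, 0.4, 0, 0, 0, 0, 0, 1.17, 0.1, 0, 0, 0, 0, 0, 1.16, -0.2, 0, 0, 0, 0]
}}

```text
time: 32.6
tool_pos: [0.4826, -0.3924, 0.143]
tcp_rot: [-3.136, 0.192, 0.0]
wrist_force: [-1.0, 0.4, -0.1]
width: 0.199
grip_force: 88.4
```

Emit:
{"name": "move_arm", "arguments": {
  "series": [0, 1.06, -0.5, 0, 0, 0, 0, 0, 0.9, -0.76, 0, 0, 0, 0, 0, 0.67, -0.96, 0, 0, 0, 0, 0, 0.4, -1.1, 0, 0, 0, 0, 0, 0.1, -1.17, 0, 0, 0, 0]
}}

```text
time: 33.22
tool_pos: [0.5186, -0.3508, 0.1431]
tcp_rot: [3.136, -0.192, 0.0]
wrist_force: [-1.8, -0.2, -1.2]
width: 0.2
grip_force: 88.4
```

Emit:
{"name": "move_arm", "arguments": {
  "series": [0, -0.2, -1.16, 0, 0, 0, 0, 0, -0.5, -1.06, 0, 0, 0, 0, 0, -0.76, -0.9, 0, 0, 0, 0, 0, -0.96, -0.67, 0, 0, 0, 0, 0, -1.1, -0.4, 0, 0, 0, 0]
}}

```text
time: 33.85
tool_pos: [0.4878, -0.3053, 0.1431]
tcp_rot: [3.136, -0.192, 0.0]
wrist_force: [0.5, -0.4, -0.0]
width: 0.202
grip_force: 88.4
```

Emit:
{"name": "move_arm", "arguments": {
  "series": [0, 0, 0, 0, 0, 0, 0, 0, 0, 0, -3.7, 0, 0, 0, 0, 0, 0, -4, 0, 0, 0, 0, 0, 0, -5, 0, 0, 0, 0, 0, 0, 0, 0, 0, 0]
}}

```text
time: 34.48
tool_pos: [0.4911, -0.3078, 0.276]
tcp_rot: [3.13, -0.192, 0.014]
wrist_force: [0.4, 0.1, 0.1]
width: 0.199
grip_force: 88.4
```

Emit:
{"name": "move_arm", "arguments": {
  "series": [0, -1.28, -5.535, 0, 0, 0, 0, 0, -1.28, -5.535, 0, 0, 0, 0, 0, -1.28, -5.535, 0, 0, 0, 0, 0, -1.28, -5.535, 0, 0, 0, 0, 0, -1.28, -5.535, 0, 0, 0, 0]
}}

```text
time: 35.1
tool_pos: [0.4578, -0.0217, 0.269]
tcp_rot: [-3.135, 0.193, 0.002]
wrist_force: [0.6, 0.0, -0.6]
width: 0.198
grip_force: 88.4
```

Emit:
{"name": "move_arm", "arguments": {
  "series": [0, -1.28, -5.535, 0, 0, 0, 0, 0, -1.28, -5.535, 0, 0, 0, 0, 0, -1.28, -5.535, 0, 0, 0, 0, 0, -1.28, -5.535, 0, 0, 0, 0, 0, -1.28, -5.535, 0, 0, 0, 0]
}}

```text
time: 35.72
tool_pos: [0.4281, 0.2607, 0.269]
tcp_rot: [3.135, -0.192, -0.001]
wrist_force: [0.7, -0.4, -0.7]
width: 0.197
grip_force: 88.4
```

Emit:
{"name": "move_arm", "arguments": {
  "series": [0, -1.28, -5.535, 0, 0, 0, 0, 0, -1.25, -5.535, 0, 0, 0, 0, 0, 0, 0, 0, 0, 0, 0, 0, 0, 0, 3, 0, 0, 0, 0, 0, 0, 0, 0, 0, 0]
}}

```text
time: 36.35
tool_pos: [0.4156, 0.3698, 0.2364]
tcp_rot: [3.13, -0.192, -0.008]
wrist_force: [-0.2, -0.6, -0.9]
width: 0.198
grip_force: 88.5
```

```bash
python3 - <<'E'
from beads import *
s=read_state();print(s["tool_pos"],s["tcp_rot"])
A=beads()[1];B=snap("side")[1]
cr=lambda im,x,y:cv2.resize(im[y:y+150,x:x+100],(400,600),interpolation=2)
cv2.imwrite("pics/crop7.png",np.hstack([cr(A,300,20),cr(B,190,280)])[:,:,::-1])
for n in("scene","side"): print(proj(calibration(n),[(.416,.3705,.115),(.416,.3705,.095)]).round(1))
E
```

```text
[0.41557513 0.36983617 0.23639935] [ 3.13034191 -0.1924532  -0.00836633]
red (np.float64(160.7), np.float64(363.9)) 249 drawer: [ 0.471 -0.321  0.11 ] bowl: [ 0.433 -0.314  0.025]
yellow (np.float64(144.5), np.float64(370.6)) 224 drawer: [ 0.457 -0.344  0.11 ] bowl: [ 0.418 -0.339  0.025]
green (np.float64(242.4), np.float64(315.8)) 317 drawer: [ 0.53  -0.179  0.11 ] bowl: [ 0.498 -0.156  0.025]
green (np.float64(159.7), np.float64(421.7)) 261 drawer: [ 0.534 -0.389  0.11 ] bowl: [ 0.503 -0.389  0.025]
blue (np.float64(156.5), np.float64(403.7)) 257 drawer: [ 0.511 -0.372  0.11 ] bowl: [ 0.477 -0.37   0.025]
[[351.2 107.7]
 [350.6 114.2]]
[[250.4 398.7]
 [251.9 404.5]]
```

View pics/crop7.png

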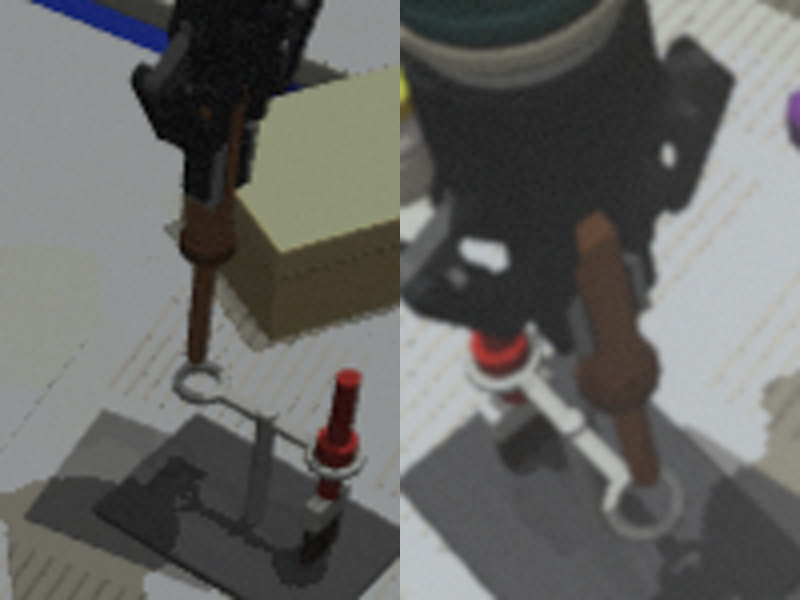

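The tip is over the ring in both views: (198,362) against (200,382), and (645,485) against (643,500). Lowering it.

Emit:
{"name": "move_arm", "arguments": {
  "series": [0, 0, 0, 1.5, 0, 0, 0, 0, 0, 0, 1.5, 0, 0, 0, 0, 0, 0, 1.5, 0, 0, 0, 0, 0, 0, 0, 0, 0, 0]
}}

```text
time: 36.95
tool_pos: [0.4162, 0.3712, 0.1927]
tcp_rot: [3.133, -0.192, -0.005]
wrist_force: [1.3, -0.6, 0.1]
width: 0.197
grip_force: 88.5
```

Emit:
{"name": "move_arm", "arguments": {
  "series": [0, 0, 0, 1.5, 0, 0, 0, 0, 0, 0, 1.5, 0, 0, 0, 0, 0, 0, 1.5, 0, 0, 0, 0, 0, 0, 0.4, 0, 0, 0, 0, 0, 0, 0, 0, 0, 0]
}}

```text
time: 37.58
tool_pos: [0.4171, 0.372, 0.1455]
tcp_rot: [3.135, -0.192, -0.001]
wrist_force: [0.3, 0.6, -0.9]
width: 0.197
grip_force: 88.5
```

Emit:
{"name": "move_arm", "arguments": {
  "series": [0, 0, 0, 0.2, 0, 0, 0, 0, 0, 0, 0.15, 0, 0, 0, 0, 0, 0, 0, 0, 0, 0]
}}

```text
time: 37.95
tool_pos: [0.4174, 0.3722, 0.1427]
tcp_rot: [-3.135, 0.192, -0.0]
wrist_force: [0.6, -0.7, -0.1]
width: 0.196
grip_force: 88.5
```

Emit:
{"name": "move_arm", "arguments": {
  "series": [2.6, 0, 0, 0, 0, 0, 0, 4, 0, 0, 0, 0, 0, 0, 5, 0, 0, 0, 0, 0, 0, 6, 0, 0, -3, 0, 0, 0, 6, 0, 0, -5, 0, 0, 0]
}}

```text
time: 38.58
tool_pos: [0.4159, 0.3709, 0.2209]
tcp_rot: [3.132, -0.192, -0.006]
wrist_force: [1.0, 0.6, -0.1]
width: 0.703
grip_force: 0.0
```

Emit:
{"name": "move_arm", "arguments": {
  "series": [6, 0, 0, -5, 0, 0, 0, 6, 0, 0, -2, 0, 0, 0, 6, 0, 0, 0, 0, 0, 0]
}}

```text
time: 38.95
tool_pos: [0.418, 0.3727, 0.2941]
tcp_rot: [-3.133, 0.192, -0.004]
wrist_force: [0.1, 1.1, -0.4]
width: 0.701
grip_force: 0.0
```

```bash
python3 - <<'E'
from h import *
A=snap("scene")[1];B=snap("side")[1];c,W=snap("wrist")
cr=lambda im,x,y:cv2.resize(im[y:y+150,x:x+100],(260,390),interpolation=2)
cv2.imwrite("pics/crop8.png",np.hstack([cr(A,300,20),cr(B,190,280),cv2.resize(W[60:280,250:390],(248,390))])[:,:,::-1])
s=read_state();print(s["tool_pos"])
E
```

```text
[0.41633278 0.37133695 0.28985444]
```

View pics/crop8.png

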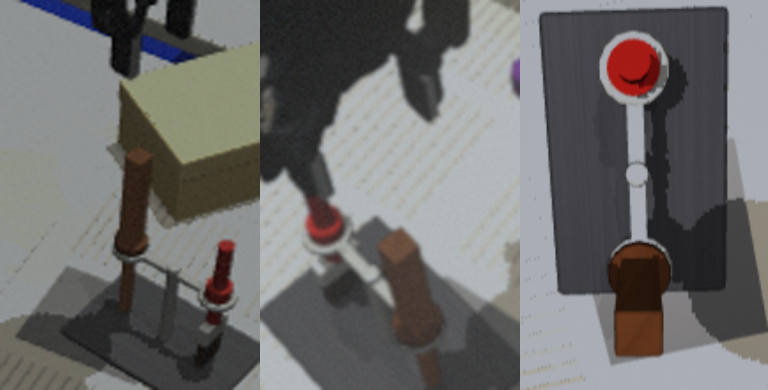

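The rod hangs upright by its collar in the eyelet in all three crops. Next is the drawer.

Emit:
{"name": "move_arm", "arguments": {
  "series": [1, 0, 0, 0, 0, 0, -5.6, 1, 0, 0, 0, 0, 0, -5.6, 1, 0, 0, 0, 0, 0, 0],
  "grip_force": 30
}}

```text
time: 39.48
tool_pos: [0.4164, 0.3714, 0.2899]
tcp_rot: [3.137, 0.113, -0.005]
wrist_force: [0.1, -0.3, 0.9]
width: 0.121
grip_force: 0.0
```

```bash
python3 - <<'E'
from h import *
go(.483,-.0232,.25,4.2)
c,im=snap("scene");w=calibration("wrist")
E
```

```text
shift cm [ 3.81 39.83  4.08] turn [ 0.1  0.2 -0.1] yaw now 4.1 t 39.48
```

Emit:
{"name": "move_arm", "arguments": {
  "series": [0, 0.54, 5.69, 0, 0, 0, 0, 0, 0.54, 5.69, 0.5, 0, 0, 0, 0, 0.54, 5.69, 0.5, 0, 0, 0, 0, 0.54, 5.69, 1, 0, 0, 0, 0, 0.54, 5.69, 1, 0, 0, 0]
}}

```text
time: 40.15
tool_pos: [0.4648, 0.0886, 0.2617]
tcp_rot: [3.14, 0.113, -0.001]
wrist_force: [0.9, -0.9, -0.3]
width: -0.005
grip_force: 0.0
```

Emit:
{"name": "move_arm", "arguments": {
  "series": [0, 0.54, 5.69, 1, 0, 0, 0, 0, 0.54, 5.69, 0, 0, 0, 0, 0, 0, 0, 0, 0, 0, 0, 0, 0, 0, 0, 0, 0, 0]
}}

```text
time: 40.65
tool_pos: [0.4837, -0.0222, 0.2519]
tcp_rot: [-3.139, -0.111, 0.002]
wrist_force: [-0.5, 0.4, -0.6]
width: 0.006
grip_force: 0.0
```

```bash
python3 - <<'E'
from h import *
go(.483,-.0232,.147,4.2)
c,im=snap("scene","sc9");print(read_state()["width"])
h=cv2.cvtColor(im,cv2.COLOR_RGB2HSV)
w,wi=snap("wrist","w9")
E
```

```text
shift cm [-0.07  0.1  10.49] turn [-0.   0.1 -0.1] yaw now 4.1 t 40.65
0.003724645003690084
```

View pics/w9.png

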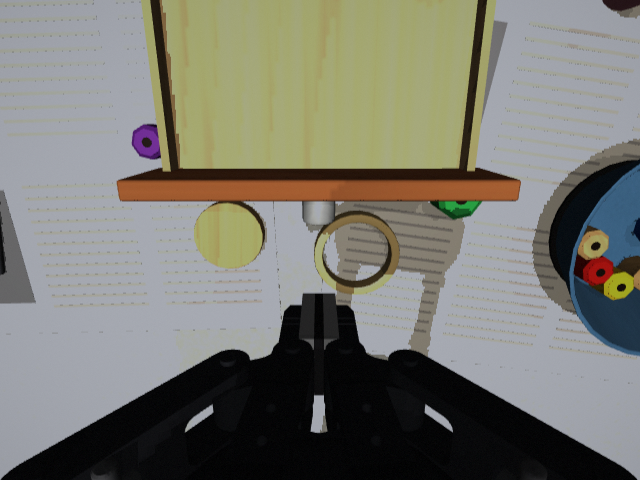

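The drawer is empty (panel at rows 180-200, knob at (318,212)) and the closed fingers are centred in front of it.

Emit:
{"name": "move_arm", "arguments": {
  "series": [0, 0, 0, 5, 0, 0, 0, 0, 0, 0, 4, 0, 0, 0, 0, 0, 0, 1.4, 0, 0, 0, 0, 0, 0, 0, 0, 0, 0]
}}

```text
time: 41.25
tool_pos: [0.4837, -0.0213, 0.1481]
tcp_rot: [-3.139, -0.117, 0.003]
wrist_force: [0.2, -0.0, 0.2]
width: -0.004
grip_force: 0.0
```

Emit:
{"name": "move_arm", "arguments": {
  "series": [0, 1, 0, 0, 0, 0, 0, 0, 1, 0, 0, 0, 0, 0, 0, 1, 0, 0, 0, 0, 0, 0, 1, 0, 0, 0, 0, 0, 0, 1, 0, 0, 0, 0, 0]
}}

```text
time: 41.88
tool_pos: [0.5348, -0.0187, 0.1486]
tcp_rot: [3.139, 0.115, -0.0]
wrist_force: [-2.1, 0.5, 1.2]
width: -0.001
grip_force: 0.9
```

Emit:
{"name": "move_arm", "arguments": {
  "series": [0, 2, 0, 0, 0, 0, 0, 0, 2, 0, 0, 0, 0, 0, 0, 2, 0, 0, 0, 0, 0, 0, 2, 0, 0, 0, 0, 0, 0, 1, 0, 0, 0, 0, 0]
}}

```text
time: 42.5
tool_pos: [0.6249, -0.0121, 0.1483]
tcp_rot: [-3.139, -0.115, 0.0]
wrist_force: [-1.6, 0.5, 1.5]
width: -0.001
grip_force: 0.9
```

```bash
python3 - <<'E'
from h import *
s=read_state();print(R.from_euler('z',-4.2,degrees=True).apply(s["tool_pos"]).round(4))
c,im=snap("scene","sc10");
cv2.imwrite("pics/c10.png",cv2.resize(im[150:350,200:440],None,fx=2.5,fy=2.5)[:,:,::-1])
E
```

```text
[ 0.6223 -0.0578  0.1483]
```

View pics/c10.png

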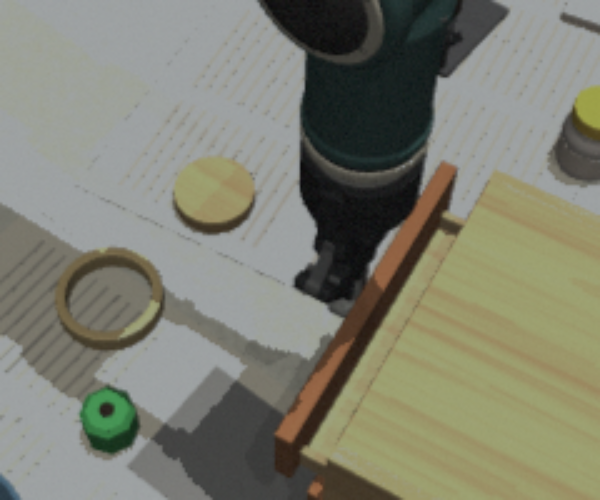

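The panel is about 3 cm from home and moving at 2 N. I've used all 14 picture views, so I'll finish on force and position readings.

Emit:
{"name": "move_arm", "arguments": {
  "series": [0, 1, 0, 0, 0, 0, 0, 0, 0.5, 0, 0, 0, 0, 0, 0, 0.3, 0, 0, 0, 0, 0]
}}

```text
time: 42.92
tool_pos: [0.639, -0.011, 0.1482]
tcp_rot: [3.139, 0.115, -0.011]
wrist_force: [-13.1, -0.9, 7.9]
width: 0.002
grip_force: 6.6
```

Emit:
{"name": "move_arm", "arguments": {
  "series": [0, 0.3, 0, 0, 0, 0, 0, 0, 0.3, 0, 0, 0, 0, 0]
}}

```text
time: 43.18
tool_pos: [0.6451, -0.0105, 0.1482]
tcp_rot: [3.139, 0.115, -0.009]
wrist_force: [-7.1, -0.7, 2.5]
width: 0.002
grip_force: 3.2
```

Emit:
{"name": "move_arm", "arguments": {
  "series": [0, 0.3, 0, 0, 0, 0, 0, 0, 0.2, 0, 0, 0, 0, 0]
}}

```text
time: 43.42
tool_pos: [0.6515, -0.01, 0.1482]
tcp_rot: [3.139, 0.115, -0.004]
wrist_force: [-7.6, -0.9, 4.7]
width: -0.0
grip_force: 4.1
```

Emit:
{"name": "move_arm", "arguments": {
  "series": [0, 0.2, 0, 0, 0, 0, 0, 0, 0, 0, 0, 0, 0, 0]
}}

```text
time: 43.68
tool_pos: [0.6515, -0.01, 0.1482]
tcp_rot: [3.139, 0.115, -0.012]
wrist_force: [-12.2, -1.5, 6.4]
width: 0.001
grip_force: 5.9
```

Emit:
{"name": "move_arm", "arguments": {
  "series": [0, 0.2, 0, 0, 0, 0, 0, 0, 0, 0, 0, 0, 0, 0]
}}

```text
time: 43.92
tool_pos: [0.6516, -0.01, 0.1482]
tcp_rot: [3.139, 0.115, -0.018]
wrist_force: [-17.4, -1.2, 10.3]
width: 0.003
grip_force: 8.7
```

The position has stopped at x=0.6515 while the force climbs past the catch force, which suggests the drawer is home. I'm backing off and measuring.

Emit:
{"name": "move_arm", "arguments": {
  "series": [0, -2, 0, 0, 0, 0, 0, 0, -4, 0, 0, 0, 0, 0, 0, -4, 0, -2, 0, 0, 0, 0, -4, 0, -5, 0, 0, 0, 0, 0, 0, -5, 0, 0, 0]
}}

```text
time: 44.55
tool_pos: [0.5156, -0.0198, 0.2678]
tcp_rot: [-3.139, -0.114, 0.001]
wrist_force: [1.3, -0.5, 0.8]
width: 0.002
grip_force: 0.0
```

Emit:
{"name": "move_arm", "arguments": {
  "series": [0, 0, -4, -5, 0, 0, 0, 0, 0, -4, -3, 0, 0, 0, 0, 0, 0, 0, 0, 0, 0]
}}

```text
time: 44.92
tool_pos: [0.5144, 0.0613, 0.3507]
tcp_rot: [-3.138, -0.12, -0.015]
wrist_force: [-0.9, -0.2, -0.7]
width: 0.001
grip_force: 0.0
```

```bash
python3 - <<'E'
from beads import *
beads(.015)
Q=R.from_euler('z',-4.2,degrees=True).inv()
w,im=snap("wrist","w11");h=cv2.cvtColor(im,cv2.COLOR_RGB2HSV)
# rows of orange-brown panel along columns at 3 offsets from its middle
def yp(px): return (Q.inv().apply(plane(w,px,.152)))[0]
for off in(-.09,-.04,.05,.09):
    line=np.array([Q.apply((x,-.0585+off,.152)) for x in np.arange(.60,.70,.001)]);p=proj(w,line).round().astype(int)
    out=[]
    for x,(u,v) in zip(np.arange(.60,.70,.001),p):
        if 0<=u<640 and 0<=v<480: out.append((round(x,3),tuple(int(t) for t in h[v,u])))
    print(off,out[30::3])
sd,B=snap("side");hs=cv2.cvtColor(B,cv2.COLOR_RGB2HSV)
b=[x for x in blobs(B,"orange",60,40,20) if 380<x[0][0]<480 and x[0][1]<240];print("plains side",[(x[0],x[1],plane(sd,x[0],.025)[0].round(3)) for x in b])
s=read_state();print(s["tool_pos"],s["time"])
E
```

```text
red (np.float64(160.7), np.float64(363.8)) 244 drawer: [ 0.429 -0.313  0.015] bowl: [ 0.433 -0.314  0.025]
yellow (np.float64(144.5), np.float64(370.9)) 227 drawer: [ 0.413 -0.339  0.015] bowl: [ 0.418 -0.34   0.025]
green (np.float64(242.6), np.float64(315.8)) 322 drawer: [ 0.495 -0.153  0.015] bowl: [ 0.499 -0.156  0.025]
green (np.float64(159.6), np.float64(421.8)) 263 drawer: [ 0.499 -0.389  0.015] bowl: [ 0.503 -0.389  0.025]
blue (np.float64(156.5), np.float64(403.7)) 256 drawer: [ 0.473 -0.37   0.015] bowl: [ 0.477 -0.37   0.025]
-0.09 [(np.float64(0.63), (110, 19, 165)), (np.float64(0.633), (110, 19, 165)), (np.float64(0.636), (112, 17, 164)), (np.float64(0.639), (114, 16, 164)), (np.float64(0.642), (112, 17, 164)), (np.float64(0.645), (110, 19, 165)), (np.float64(0.648), (111, 16, 163)), (np.float64(0.651), (11, 185, 22)), (np.float64(0.654), (9, 177, 23)), (np.float64(0.657), (13, 177, 23)), (np.float64(0.66), (10, 179, 67)), (np.float64(0.663), (11, 180, 147)), (np.float64(0.666), (11, 179, 147)), (np.float64(0.669), (11, 179, 148)), (np.float64(0.672), (11, 183, 124)), (n
[... 1567 characters left out ...]
loat64(0.633), (120, 8, 122)), (np.float64(0.636), (23, 37, 109)), (np.float64(0.639), (20, 35, 108)), (np.float64(0.642), (12, 181, 24)), (np.float64(0.645), (11, 177, 23)), (np.float64(0.648), (11, 190, 39)), (np.float64(0.651), (9, 215, 19)), (np.float64(0.654), (8, 191, 24)), (np.float64(0.657), (8, 184, 25)), (np.float64(0.66), (10, 177, 46)), (np.float64(0.663), (12, 177, 154)), (np.float64(0.666), (12, 174, 152)), (np.float64(0.669), (12, 181, 152)), (np.float64(0.672), (11, 179, 147)), (np.float64(0.675), (16, 130, 45)), (np.float64(0.678), (17, 141, 132)), (np.float64(0.681), (32, 93, 157)), (np.float64(0.684), (32, 92, 156))]
plains side []
[0.51214326 0.05857618 0.34515377] 45.075
```

```bash
python3 - <<'E'
from h import *
c,im=snap("scene");h=cv2.cvtColor(im,cv2.COLOR_RGB2HSV)
m=cv2.inRange(h,(8,45,60),(24,200,255));m[:335]=0;m[445:]=0;m[:,:95]=0;m[:,215:]=0
n,l,st,ce=cv2.connectedComponentsWithStats(m)
for i in range(1,n):
    if st[i,4]>40: P=plane(c,ce[i],.025)[0];print(ce[i].round(1),st[i,4],P.round(3),"r",np.hypot(P[0]-.472,P[1]+.35).round(3))
r=h[70:160,335:375];k=cv2.inRange(r,(3,100,50),(18,255,255));ys,xs=np.nonzero(k);print("rod",xs.min()+335,ys.min()+70)
E
```

```text
[177.3 366.8] 133 [ 0.462 -0.301  0.025] r 0.05
[142.3 384.6] 206 [ 0.433 -0.36   0.025] r 0.041
rod 345 76
```

Both plain beads are in the bowl (r = 50 and 41 mm), as are the four coloured ones. The rod hangs at its original pixel position, so I'm handing in.

```bash
python3 -c "
from workcell import *
print(finish_job())"
```

```text
the job is handed in; nothing more can be done
None
```

I handed the job in, but it returned no verdict: the four coloured beads present (no orange one) are in the bowl with the two plain ones, stirred about 3⅓ turns anticlockwise, the rod is back in its eyelet, and the drawer is home by force and position readings.

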